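Dry the rinsed copper flasks on the warm-air pegs

ROBOT

A 6-joint arm with a two-finger parallel gripper is mounted at the origin on the work surface. World frame = base frame: x ahead of the robot, y to its left, z up, the work surface at z = 0. Lengths are in m, angles in degrees, forces in N, time in s.
With the tool pointing down it reaches from about 0.25 to 0.725 m from the base axis. Payload 9.7 kg.
Tool frame: the origin (TCP) lies at the very end of the fingers, on their centre line; the grasp point (between the pads) lies grasp_offset behind it (grasp_offset is the distance from the TCP to the grasp point, in m); z points along the fingers, y is the line along which they close (so a half turn about z gives the same grasp; the last joint's range is limited). The gripper opens to 85 mm and grips with 20 to 120 N. Pads are 22 mm wide; open, the fingers measure 114 mm over their backs; the gripper's body (76 mm by 85 mm) begins 54 mm behind the grasp point. The pads swing forward as they close: fully open they stand 13 mm farther back than shut.
Start: joints at [65.89, 4.979, 10.078, 95.1, 0, 90], TCP at [0.225, 0.502, 0.205] pointing down, gripper open.
Joint ranges: [-179.16, 179.16], [-48.56, 103.87], [-65.8, 70.77], [-126.05, 130.52], [-82.76, 87.17], [-180, 180]. Speed limits (degrees/s): [127.2, 127.2, 147.25, 180, 180, 180].

INTERFACE

Orientations are given as [roll, pitch, yaw] about the fixed x, y, z axes, in that order (R = Rz(yaw) Ry(pitch) Rx(roll)).
In Python, from workcell import get_obs, camera, calibration, job_done, recognise, cut_out, mark_of, grasp_offset gives the robot as it stands.
- The arm moves only by the tool servo_tool, never from a script. Its argument "moves" is a list of rows, each a list of 3 entries, a list of its own where there are three numbers: the turn, a rotation vector about the tool's x, y, z in degrees, then the shift along the tool's x, y, z in m, then the opening in per cent of the stroke, from 0 (shut) to 100 (fully open). In form: [[[ax, ay, az], [x, y, z], claw], ...]. A call has 1 to 12 rows; each row shifts and turns the commanded pose from where the row before left it, along the tool's axes as they then stand; what a row does not reach is not made up. A row lasts 1/10 s, in which the tool goes at most 50 mm and 8.59 degrees, less where a joint would pass 70% of its speed; a pose out of reach is approached as far as the arm can. A call is refused whole if a number of a shift passes 0.05 or a number of a turn 8.59, either way. A call with a gripper value outside its range is refused whole. The fingers move at their own pace and stop on an object; "force" is the grip in N (left out, the last holds). Time passes only in rows, so rows that do not move let the fingers close. It gives the time, the measured TCP pose, the force, the opening and the grip force at its end, in the units of the state.
- get_obs(): the state, without advancing time (a new reading comes with each control period).
- camera(name): name is "scene" or "top"; returns (picture, depth): 384x512x3 uint8, red, green, blue; 384x512 float32, m along the optical axis (not along the pixel's ray), 0 where there is no reading.
- calibration(name): a dict with "camera_matrix" (3x3 intrinsics, pixels), "R" (3x3) and "t" (3): a world point X has camera coordinates R X + t. Camera axes: x right, y down, z forward; pixel columns grow to the right and rows downward; lengths in m; the calibration is good to about 2 mm. A picture is of the moment at which its call begins. calibration takes no time and is no camera call.
- job_done(): hands the job in; it is judged then, once.
Trained networks look in the newest picture that a camera, given by its name, has taken for a name from the list of things; names that differ only in an ending like _2 or _b are one class to them, and where a whole thing is asked for, a point or a joint stands for the part that bears it (a point fixed in the world has none). Each returns a list of dicts, best first, with "score" (0 to 1); they miss things now and then, are a little off and sometimes report something else, mostly with a low value. They report only what shows in the picture. A call takes as long as a camera call. They do not tell look-alikes from the thing itself.
- recognise(name, camera): "xyz" ([x, y, z] in m, in the coordinates of the camera as it stood for that picture, good to about 4 mm: the middle of the surface that is visible of it).
- cut_out(name, camera): "mask" (384x512 bool, what is visible of it).
- mark_of(name, camera): "xyz" ([x, y, z] in m, in the coordinates of the camera as it stood for that picture, good to about 4 mm: a listed point, or the origin of a listed thing).
The state is a dict: "time": time; "q": joint angles; "qd": joint speeds; "joint_efforts": joint torques, N m; "ee_pos": TCP position; "tcp_rot": TCP orientation; "wrist_force": force on the tool from outside, world axes, zero at the start; "torque": the same for the moment, N m; "opening": finger opening in m; "grasp_force": force on a finger pad.
Only numpy, scipy, OpenCV 4.12 (cv2) and the standard library are available. Lean on these libraries where they do the work, as an engineer would, in place of code of your own. Each camera call takes 0.05 s, during which the arm holds its last target. There are 200 camera calls.

TASK

These copper flasks have just been rinsed: put every one of them upside down on a drying peg of its own, any peg, with the neck slid right down over the peg until the mouth rests on the rubber collar. Only when all of them are on, slacken the air gate's clamp knob right off (anticlockwise), pull the gate fully open by its handle and turn the knob clockwise again until it is fully tight. Leave the mallet, the hammer and the copper bowl where they lie.

Things in the scene. Friction and masses are not known exactly. Their poses are not given: they have to be found in the camera images.
- flask0: copper flask, one of up to four alike (None if absent), lying on a flat side. Hollow square body 46 x 46 mm, 72 mm long; sloping shoulder 14 mm; round neck 30 mm long, 25 mm thick (lip 30 mm), bore 17 mm; 116 mm long in all, about 240 g. Origin on its long axis at the middle of the square body (centre of mass 11 mm nearer the mouth); x axis toward the mouth; y, z square to the flat sides
- flask1: copper flask, one of up to four alike (None if absent), lying on a flat side. Hollow square body 46 x 46 mm, 72 mm long; sloping shoulder 14 mm; round neck 30 mm long, 25 mm thick (lip 30 mm), bore 17 mm; 116 mm long in all, about 240 g. Origin on its long axis at the middle of the square body (centre of mass 11 mm nearer the mouth); x axis toward the mouth; y, z square to the flat sides
- flask2: copper flask, one of up to four alike (None if absent), lying on a flat side. Hollow square body 46 x 46 mm, 72 mm long; sloping shoulder 14 mm; round neck 30 mm long, 25 mm thick (lip 30 mm), bore 17 mm; 116 mm long in all, about 240 g. Origin on its long axis at the middle of the square body (centre of mass 11 mm nearer the mouth); x axis toward the mouth; y, z square to the flat sides
- flask3: copper flask, one of up to four alike (None if absent), lying on a flat side. Hollow square body 46 x 46 mm, 72 mm long; sloping shoulder 14 mm; round neck 30 mm long, 25 mm thick (lip 30 mm), bore 17 mm; 116 mm long in all, about 240 g. Origin on its long axis at the middle of the square body (centre of mass 11 mm nearer the mouth); x axis toward the mouth; y, z square to the flat sides
- flask0_mouth (a point): centre of the mouth of flask 0, 80 mm from its origin along its x axis
- flask1_mouth (a point): centre of the mouth of flask 1, 80 mm from its origin along its x axis
- flask2_mouth (a point): centre of the mouth of flask 2, 80 mm from its origin along its x axis
- flask3_mouth (a point): centre of the mouth of flask 3, 80 mm from its origin along its x axis
- peg0_foot (a point): drying peg 0 of 4 in a row on the dryer (0 next to the air gate, 3 farthest): an upright aluminium tube 12 mm thick, round tip 75 mm above this point. The point is on the peg's axis at the top face of the black rubber collar (32 mm wide) at its foot, on which a flask's mouth comes to rest
- peg1_foot (a point): drying peg 1 of 4 in a row on the dryer (0 next to the air gate, 3 farthest): an upright aluminium tube 12 mm thick, round tip 75 mm above this point. The point is on the peg's axis at the top face of the black rubber collar (32 mm wide) at its foot, on which a flask's mouth comes to rest
- peg2_foot (a point): drying peg 2 of 4 in a row on the dryer (0 next to the air gate, 3 farthest): an upright aluminium tube 12 mm thick, round tip 75 mm above this point. The point is on the peg's axis at the top face of the black rubber collar (32 mm wide) at its foot, on which a flask's mouth comes to rest
- peg3_foot (a point): drying peg 3 of 4 in a row on the dryer (0 next to the air gate, 3 farthest): an upright aluminium tube 12 mm thick, round tip 75 mm above this point. The point is on the peg's axis at the top face of the black rubber collar (32 mm wide) at its foot, on which a flask's mouth comes to rest
- dryer: fixed dryer: grey box 86 mm (x) by 380 mm (y), 60 mm high, four pegs 95 mm apart along y on top; beyond its -y end an air gate, then a green blower 164 mm high. Origin on the bench under the middle of the peg row; x away from the robot, y from the gate along the row. The gate's aluminium housing is centred at y = -255 mm: 90 (x) by 26 (y) mm, 92 mm high; blower y = -315 to -465 mm
- gate (a joint): how far the air gate's steel blade is pulled out, m: 0 closed, 0.060 fully open (end stop). It slides straight along the dryer's -x axis, toward the robot, with about 3 N of friction when the clamp is free; with the clamp tight it is held fast
- gate_grip (a point): point inside the upper part of the gate's black upright handle, 14 mm below its top; the handle is 16 mm along the dryer's x, 14 mm along its y and 56 mm high. Moves with the gate; at joint 0 it stands 33 mm in front of the gate housing
- clamp (a joint): angle of the clamp knob on top of the gate housing, rad: 0 fully free (stop), 1.5 fully tight (stop); grows clockwise seen from above. Its screw starts to press on the blade at about 0.7; below 0.6 the gate slides freely. It takes about 0.1 to 0.2 N m to turn and stays where it is left
- clamp_grip (a point): centre of the bar of the black T-bar clamp knob, on its vertical axis. The bar is 44 mm long, 11 mm thick and 24 mm high: its top is 10 mm above this point, and the top of the gate housing 23.5 mm below it. At joint 0 the bar lies along the dryer's x axis; it turns with the knob
- mallet: wooden mallet lying on the bench, head 110 x 48 x 48 mm, handle 215 mm long toward its -y; not to be disturbed; origin under the middle of the head
- bowl: open copper bowl 130 mm wide and 50 mm high, not to be disturbed; origin under its middle
- hammer: hammer lying on the bench, not to be disturbed; origin under the handle, head 117 mm from it toward its +x
Mind the look-alikes: they are no part of the job. Leave any green or yellow look-alike of the flask2 alone. Leave any pink look-alike of the flask3 alone.

How it is judged:
By the outcome, as a careful person would: the job done as asked, in the order asked, and still so for the second after the job is handed in, with the robot touching nothing.
Of flask0, flask1, flask2, flask3 only 2 to 4 are there at a start; the rules pass over those that are not, and their reading is None.
At some moment in a run one of flask0, flask1, flask2, flask3 may be knocked a few centimetres aside while the robot is not near it.
It also fails if it takes over 210 s, if anything falls off the work surface, if the arm or the gripper's body presses on something with over 40 N, if the wrist force passes 120 N, or if a joint passes its speed limit or range.

## Working session

There is one attempt and no reset: what is moved stays moved. The work goes in short steps, Python scripts to look and compute and a tool call to move; the robot and the scene stay as the last step left them, time stands still between calls to the robot, and variables do not carry over. Pictures are saved under pics/ and viewed, at most 14 in all, crops included, and the job is handed in when it is done.

Besides the shell and the picture viewer there is one more tool, called after "Call:" as name(argument=value, ...) on one line, values as JSON. servo_tool: Moves the arm, as the interface text tells. Its arguments: {"type":"object","properties":{"moves":{"type":"array"},"force":{"type":"number"}},"required":["moves"]}

```bash
mkdir -p pics; ls
cat > h.py <<'E'
import numpy as np, cv2
from workcell import *
def snap(n,f=None):
    p,d=camera(n)
    if f: cv2.imwrite('pics/'+f,p[:,:,::-1])
    return p,d
def w(n,x):
    c=calibration(n); return np.array(c['R']).T@(np.array(x)-np.array(c['t']))
def pix(n,u,v,d):
    K=np.array(calibration(n)['camera_matrix']); return w(n,np.linalg.inv(K)@np.array([u,v,1])*d)
def cloud(n,d):
    v,u=np.mgrid[:384,:512]; c=calibration(n); K=np.array(c['camera_matrix'])
    X=np.stack([(u-K[0,2])/K[0,0]*d,(v-K[1,2])/K[1,1]*d,d],-1)
    return (X-np.array(c['t']))@np.array(c['R'])
def proj(n,X):
    c=calibration(n); x=np.array(c['camera_matrix'])@(np.array(c['R'])@np.array(X)+np.array(c['t'])); return x[:2]/x[2]
E
python3 - <<'E'
from h import *
np.set_printoptions(precision=3,suppress=True)
a,_=snap('scene');b,_=snap('top')
cv2.imwrite('pics/a.png',np.hstack([a])[:,:,::-1]);cv2.imwrite('pics/b.png',b[:,:,::-1])
print(grasp_offset,get_obs())
for c in ('scene','top'):
    print(c,w(c,[0,0,0]))
    for n in ('flask0','peg0_foot','peg3_foot','dryer','gate_grip','clamp_grip','mallet','bowl','hammer'):
        print(n,[(round(r['score'],2),w(c,r['xyz']),proj(c,w(c,r['xyz'])).round()) for r in mark_of(n,c)])
E
```

```text
pics
0.0187 {'time': 0.1, 'q': array([65.89 ,  5.006, 10.039, 95.1  ,  0.001, 90.001]), 'qd': array([ 0.   ,  0.055,  0.018,  0.03 ,  0.086, -0.014]), 'joint_efforts': array([  0.001, -52.156,  46.565,   0.016,   0.   ,  -0.   ]), 'ee_pos': array([0.225, 0.502, 0.205]), 'tcp_rot': array([-179.932,   -0.001,  155.889]), 'wrist_force': array([ 0.183, -0.697, -1.294]), 'torque': array([ 0.025,  0.014, -0.037]), 'grasp_force': 0.0, 'opening': 0.08539961542271242}
scene [1.05  1.095 1.207]
flask0 [(0.97, array([0.563, 0.358, 0.022]), array([282., 262.])), (0.95, array([0.213, 0.269, 0.021]), array([347., 208.])), (0.91, array([0.559, 0.644, 0.024]), array([333., 327.])), (0.59, array([0.41 , 0.29 , 0.025]), array([307., 231.])), (0.58, array([0.454, 0.138, 0.026]), array([275., 209.]))]
peg0_foot [(0.8, array([ 0.621, -0.154,  0.071]), array([202., 171.]))]
peg3_foot [(0.56, array([0.648, 0.13 , 0.066]), array([228., 220.]))]
dryer [(0.74, array([ 0.638, -0.007, -0.006]), array([216., 209.])), (0.17, array([0.587, 0.285, 0.022]), array([265., 250.]))]
gate_grip []
clamp_grip [(0.61, array
[... 682 characters left out ...]
0.068]), array([316., 157.]))]
peg3_foot [(0.93, array([0.645, 0.135, 0.07 ]), array([236., 150.]))]
dryer [(0.58, array([ 0.634, -0.01 ,  0.001]), array([276., 157.])), (0.17, array([ 0.631, -0.057,  0.066]), array([290., 155.]))]
gate_grip [(0.56, array([ 0.538, -0.255,  0.074]), array([347., 180.]))]
clamp_grip [(0.48, array([ 0.615, -0.265,  0.118]), array([352., 157.]))]
mallet [(0.89, array([0.755, 0.265, 0.006]), array([202., 124.])), (0.2, array([0.797, 0.015, 0.001]), array([269., 114.]))]
bowl [(0.81, array([ 0.798,  0.013, -0.002]), array([269., 114.]))]
hammer [(0.75, array([ 0.355, -0.422, -0.003]), array([388., 233.])), (0.44, array([0.407, 0.295, 0.021]), array([192., 218.]))]
```

```bash
sleep 1
```

```text
(no output)
```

View pics/a.png

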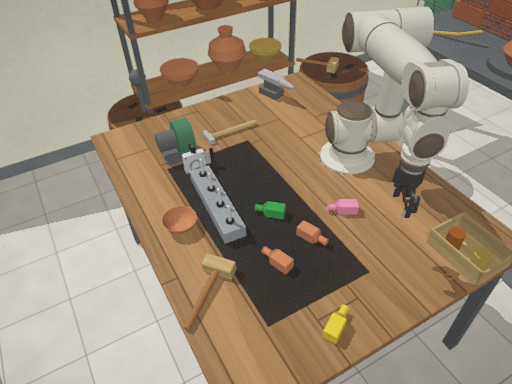

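View pics/b.png

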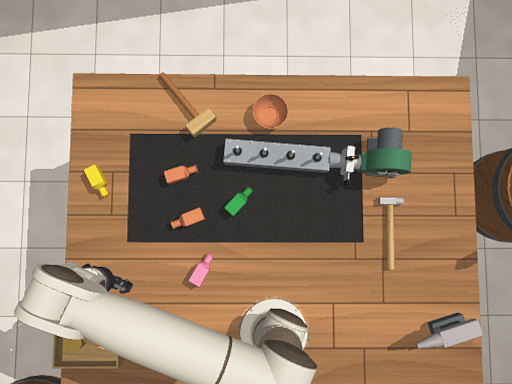

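The scene view shows two copper flasks at (281,261) and (311,233). The look-alikes are green (272,210), pink (345,207) and yellow (337,323). An orange thing in the tray at (455,237) needs a check. Next I enlarge that area and measure.

```bash
cat >> h.py <<'E'
def blob(X,m):
    P=X[m]; return P
def copper(p):
    h=cv2.cvtColor(p,cv2.COLOR_RGB2HSV); return (h[...,0]<13)&(h[...,1]>110)&(h[...,2]>90)
def flaskfit(c):
    p,d=camera(c); X=cloud(c,d); m=copper(p)&(X[...,2]>0.008)&(X[...,2]<0.07)&(d>0)
    n,l,s,ce=cv2.connectedComponentsWithStats(m.astype(np.uint8))
    for i in range(1,n):
        if s[i,4]<80: continue
        P=X[l==i]; 
        if P[:,0].mean()>.72: continue
        top=P[P[:,2]>np.percentile(P[:,2],95)-.006]
        (cx,cy),(a,b),an=cv2.minAreaRect(P[:,:2].astype(np.float32))
        print(c,ce[i].round(),s[i,4],P.mean(0),'zmax',np.percentile(P[:,2],95),'rect',cx,cy,a,b,an)
E
python3 - <<'E'
from h import *
np.set_printoptions(precision=3,suppress=True)
p,d=snap('scene')
f=lambda a,s:cv2.resize(a,None,fx=s,fy=s,interpolation=cv2.INTER_CUBIC)
c=np.hstack([f(p[190:290,250:350],4),f(p[200:300,425:512],4)]); cv2.imwrite('pics/c.png',c[:,:,::-1])
flaskfit('scene')
q,e=snap('top'); c=np.vstack([f(q[150:240,150:270],5)]); cv2.imwrite('pics/d.png',c[:,:,::-1]); flaskfit('top')
g,e2=snap('top'); g=f(q[125:190,215:415],4);cv2.imwrite('pics/e.png',g[:,:,::-1])
# pegs: tips
X=cloud('top',e); m=(X[...,2]>.10)&(X[...,0]>.5)&(X[...,0]<.72)&(X[...,1]>-.35)&(X[...,1]<.25)
n,l,s,ce=cv2.connectedComponentsWithStats(m.astype(np.uint8))
for i in range(1,n): print(ce[i],s[i,4],X[l==i].mean(0),X[l==i].max(0))
# dryer box top
m=(abs(X[...,2]-.06)<.008)&(X[...,0]>.5)&(X[...,0]<.75)&(X[...,1]>-.35)&(X[...,1]<.25)
n,l,s,ce=cv2.connectedComponentsWithStats(m.astype(np.uint8)); i=1+s[1:,4].argmax()
print(cv2.minAreaRect(X[l==i][:,:2].astype(np.float32)),s[i,4])
E
```

```text
scene [225.  30.] 124 [-0.089 -1.378  0.039] zmax 0.05340897186897165 rect -0.09398958086967468 -1.3863193988800049 0.09039311856031418 0.09389453381299973 38.27006530761719
scene [311. 232.] 427 [0.411 0.311 0.036] zmax 0.04949272295633345 rect 0.4063717722892761 0.31388989090919495 0.051630206406116486 0.11594131588935852 19.959747314453125
scene [279. 259.] 462 [0.57  0.353 0.037] zmax 0.04916959963952456 rect 0.5711874961853027 0.3301405608654022 0.04804706200957298 0.13527138531208038 15.340963363647461
top [178. 174.] 379 [0.565 0.342 0.042] zmax 0.051307957933205625 rect 0.5686880350112915 0.33595365285873413 0.047742653638124466 0.11449412256479263 18.314077377319336
top [188. 218.] 362 [0.405 0.304 0.042] zmax 0.05050151740941342 rect 0.4017280042171478 0.3121078610420227 0.04585636034607887 0.11634756624698639 21.82878875732422
[236.412 147.882] 17 [0.641 0.134 0.13 ] [0.646 0.139 0.143]
[264.2   150.067] 15 [0.634 0.039 0.133] [0.64  0.044 0.145]
[374.107 159.52 ] 244 [ 0.604 -0.336  0.129] [ 0.641 -0.321  0.154]
[291.722 152.278] 18 [ 0.627 -0.055  0.131] [ 0.634 -0.05   0.146]
[319.158 154.737] 19 [ 0.619 -0.148  0.129] [ 0.626 -0.145  0.149]
[351.291 157.8  ] 55 [ 0.611 -0.26   0.121] [ 0.621 -0.239  0.132]
((0.6303531527519226, -0.03499208390712738), (0.433230996131897, 0.08730032294988632), 85.42203521728516) 2493
```

```bash
sleep 1
```

```text
(no output)
```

View pics/c.png

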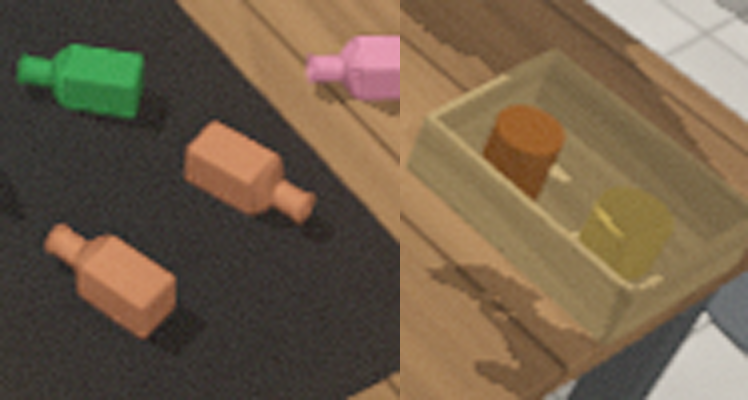

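View pics/d.png

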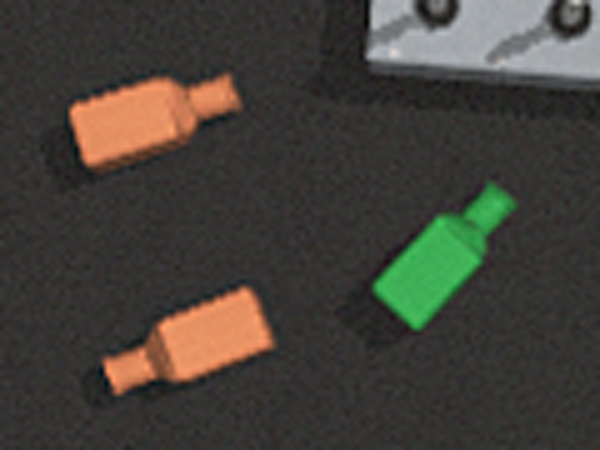

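View pics/e.png

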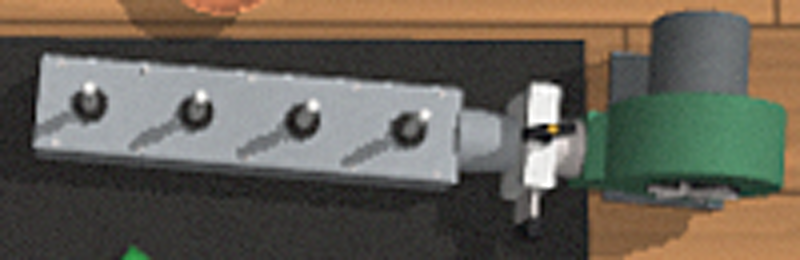

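Flasks to handle: copper ones at top-view pixels (178,174) and (188,218). The green flask (238,201), the pink (200,270), the yellow (96,180) and the two short cylinders in the tray don't fit the description. The knob bar lies across the housing, so the clamp is tight. I'll refine the dryer pose and write a move helper.

```bash
cat >> h.py <<'E'
from scipy.spatial.transform import Rotation as Rn
def down(yaw,tilt): return Rn.from_euler('z',yaw,degrees=True)*Rn.from_euler('x',180,degrees=True)*Rn.from_euler('y',tilt,degrees=True)
def cur():
    o=get_obs(); return np.array(o['ee_pos']),Rn.from_euler('xyz',o['tcp_rot'],degrees=True)
def plan(*steps):
    """steps: ('turn',Rn) or ('to',[x,y,z] of the GRASP POINT)"""
    p,R=cur(); print('q',get_obs()['q'].round(1))
    for k,v in steps:
        if k=='turn':
            r=(R.inv()*v).as_rotvec(degrees=True); n=max(1,int(np.ceil(np.abs(r).max()/8.5))); print('turn',n,'x',(r/n).round(2)); R=v
        else:
            g=np.array(v)-R.apply([0,0,grasp_offset])*-1
            s=R.inv().apply(g-p); n=max(1,int(np.ceil(np.linalg.norm(s)/.045))); print('shift total',s.round(4),n,'x',(s/n).round(4)); p=g
E
python3 - <<'E'
from h import *
np.set_printoptions(precision=4,suppress=True)
R=[]
for c in ('scene','top'):
    p,d=snap(c)
    for k in range(4):
        rs=mark_of('peg%d_foot'%k,c)
        for r in rs: print(c,k,round(r['score'],2),w(c,r['xyz']))
    X=cloud(c,d); m=(abs(X[...,2]-.06)<.006)&(X[...,0]>.5)&(X[...,0]<.75)&(X[...,1]>-.195)&(X[...,1]<.25)
    n,l,s,ce=cv2.connectedComponentsWithStats(m.astype(np.uint8)); i=1+s[1:,4].argmax()
    P=X[l==i]; print(cv2.minAreaRect(P[:,:2].astype(np.float32)),s[i,4],P[:,2].mean(),P[:,1].max())
    # mid line fit: mean x per y bin
    ys=np.arange(-.16,.16,.02); mid=[(P[abs(P[:,1]-y)<.01][:,0].max()+P[abs(P[:,1]-y)<.01][:,0].min())/2 for y in ys]
    print('midline x=',np.polyfit(ys,mid,1))
f=down(108.3,0)
plan(('turn',f),('to',[.562,.357,.16]),('turn',down(108.3,-40)),('to',[.562,.357,.03]))
E
```

```text
scene 0 0.86 [ 0.6197 -0.1533  0.0715]
scene 1 0.97 [ 0.6324 -0.0546  0.0669]
scene 2 0.81 [0.6362 0.0389 0.0663]
scene 3 0.92 [0.6449 0.1311 0.0643]
((0.6330569386482239, -0.006782561540603638), (0.38251832127571106, 0.08615028113126755), 85.54279327392578) 1291 0.06005567661518303 0.1850570424585738
midline x= [0.078  0.6338]
top 0 0.56 [ 0.6241 -0.1492  0.0706]
top 0 0.43 [ 0.5337 -0.2566  0.0699]
top 1 0.86 [ 0.632  -0.0573  0.065 ]
top 1 0.34 [0.7545 0.2647 0.0066]
top 2 0.59 [0.6337 0.0412 0.0641]
top 3 0.77 [0.645  0.136  0.0667]
((0.6318756341934204, -0.007307976484298706), (0.37762969732284546, 0.08754422515630722), 85.62773895263672) 2151 0.059896379666996784 0.1825883082549228
midline x= [0.0772 0.6322]
q [65.9  5.  10.1 95.1 -0.  90. ]
turn 6 x [0.   0.   7.93]
shift total [-0.2436  0.2747  0.0639] 9 x [-0.0271  0.0305  0.0071]
turn 5 x [ 0. -8. -0.]
shift total [ 0.0715 -0.      0.104 ] 3 x [ 0.0238 -0.      0.0347]
```

Call:
servo_tool(moves=[[[0, 0, 7.93], [0, 0, 0], 100], [[0, 0, 7.93], [0, 0, 0], 100], [[0, 0, 7.93], [0, 0, 0], 100], [[0, 0, 7.93], [0, 0, 0], 100], [[0, 0, 7.93], [0, 0, 0], 100], [[0, 0, 7.93], [0, 0, 0], 100], [[0, 0, 0], [-0.027, 0.0305, 0.007], 100], [[0, 0, 0], [-0.027, 0.0305, 0.007], 100], [[0, 0, 0], [-0.027, 0.0305, 0.007], 100], [[0, 0, 0], [-0.027, 0.0305, 0.007], 100], [[0, 0, 0], [-0.027, 0.0305, 0.007], 100], [[0, 0, 0], [-0.027, 0.0305, 0.007], 100]], force=60)

```text
time: 2.95
ee_pos: [0.4508, 0.4049, 0.163]
tcp_rot: [180.0, -0.0, 108.3]
wrist_force: [-0.1, 1.1, 0.0]
opening: 0.0848
grasp_force: 0.0
```

Call:
servo_tool(moves=[[[0, 0, 0], [-0.027, 0.0305, 0.007], 100], [[0, 0, 0], [-0.027, 0.0305, 0.007], 100], [[0, 0, 0], [-0.027, 0.0305, 0.007], 100], [[0, -8, 0], [0, 0, 0], 100], [[0, -8, 0], [0, 0, 0], 100], [[0, -8, 0], [0, 0, 0], 100], [[0, -8, 0], [0, 0, 0], 100], [[0, -8, 0], [0, 0, 0], 100], [[0, 0, 0], [0, 0, 0], 100]])

```text
time: 3.85
ee_pos: [0.5597, 0.3597, 0.1352]
tcp_rot: [-179.3, 40.5, 109.0]
wrist_force: [0.0, -0.3, -2.3]
opening: 0.085
grasp_force: 0.0
```

Run:
```python
from h import *
np.set_printoptions(precision=4,suppress=True)
flaskfit('scene');print([w('scene',r['xyz']) for r in mark_of('flask0','scene')])
plan(('turn',down(108.3,-40)),('to',[.562,.357,.08]),('to',[.562,.357,.03]))
```

```text
scene [225.  31.] 126 [-0.0879 -1.3758  0.039 ] zmax 0.05323409519336462 rect -0.09345461428165436 -1.387347936630249 0.08641279488801956 0.09615282714366913 5.341572284698486
scene [279. 259.] 454 [0.5704 0.3533 0.0372] zmax 0.04936352300869 rect 0.570322573184967 0.3376781940460205 0.047622762620449066 0.11903707683086395 17.11455535888672
[array([0.5579, 0.6456, 0.0229]), array([0.5641, 0.3592, 0.0225]), array([0.4567, 0.1381, 0.0243]), array([0.4109, 0.2907, 0.0239])]
q [ 47.7  41.3  41.4 112.5 -34.  126.2]
turn 1 x [-0.06 -0.04  0.15]
shift total [0.0377 0.0002 0.0659] 2 x [0.0188 0.0001 0.0329]
shift total [ 0.0321 -0.      0.0383] 2 x [ 0.0161 -0.      0.0192]
```

Call:
servo_tool(moves=[[[0, 0, 0], [0.019, 0, 0.033], 100], [[0, 0, 0], [0.019, 0, 0.033], 100], [[0, 0, 0], [0.016, 0, 0.0192], 100], [[0, 0, 0], [0.016, 0, 0.0192], 100], [[0, 0, 0], [0, 0, 0], 100], [[0, 0, 0], [0, 0, 0], 0], [[0, 0, 0], [0, 0, 0], 0], [[0, 0, 0], [0, 0, 0], 0], [[0, 0, 0], [0, 0, 0], 0], [[0, 0, 0], [0, 0, 0], 0]])

```text
time: 4.95
ee_pos: [0.5667, 0.3456, 0.0199]
tcp_rot: [179.7, 39.9, 108.2]
wrist_force: [-1.1, 1.2, 7.8]
opening: 0.044
grasp_force: 61.0
```

Call:
servo_tool(moves=[[[0, 0, 0], [0, 0, 0], 0], [[0, 0, 0], [0, 0, 0], 0], [[0, 0, 0], [-0.0064, 0, -0.0077], 0], [[0, 0, 0], [-0.016, 0, -0.0192], 0], [[0, 0, 0], [-0.016, 0, -0.0192], 0]])

```text
time: 5.45
ee_pos: [0.5655, 0.3449, 0.0783]
tcp_rot: [-179.9, 40.0, 108.3]
wrist_force: [-0.0, -0.3, -1.3]
opening: 0.0439
grasp_force: 61.4
```

Run:
```python
from h import *
np.set_printoptions(precision=4,suppress=True)
a=11.8; r=np.array([np.cos(np.radians(a)),np.sin(np.radians(a)),0])
t=np.array([.6445,.134,0])-.007*r
plan(('to',[.55,.32,.25]),('turn',down(108.3,0)),('turn',down(a,0)),('to',[.52,.20,.26]),('turn',down(a,50)),('to',t+[0,0,.262]))
```

```text
q [ 46.8  39.8  32.2 104.3 -34.4 125.3]
shift total [-0.1248 -0.0227 -0.1008] 4 x [-0.0312 -0.0057 -0.0252]
turn 5 x [-0.01  8.    0.  ]
turn 12 x [ 0.   -0.    8.04]
shift total [-0.0553  0.0994 -0.0056] 3 x [-0.0184  0.0331 -0.0019]
turn 6 x [ 0.    8.33 -0.  ]
shift total [0.081  0.0901 0.083 ] 4 x [0.0203 0.0225 0.0208]
```

Call:
servo_tool(moves=[[[0, 0, 0], [-0.0312, -0.0057, -0.0252], 0], [[0, 0, 0], [-0.0312, -0.0057, -0.0252], 0], [[0, 0, 0], [-0.0312, -0.0057, -0.0252], 0], [[0, 0, 0], [-0.0312, -0.0057, -0.0252], 0], [[0, 8, 0], [0, 0, 0], 0], [[0, 8, 0], [0, 0, 0], 0], [[0, 8, 0], [0, 0, 0], 0], [[0, 8, 0], [0, 0, 0], 0], [[0, 8, 0], [0, 0, 0], 0]])

```text
time: 6.35
ee_pos: [0.5538, 0.3089, 0.2371]
tcp_rot: [179.8, -0.4, 108.4]
wrist_force: [0.8, 0.2, -2.6]
opening: 0.0439
grasp_force: 61.4
```

Call:
servo_tool(moves=[[[0, 0, 8.04], [0, 0, 0], 0], [[0, 0, 8.04], [0, 0, 0], 0], [[0, 0, 8.04], [0, 0, 0], 0], [[0, 0, 8.04], [0, 0, 0], 0], [[0, 0, 8.04], [0, 0, 0], 0], [[0, 0, 8.04], [0, 0, 0], 0], [[0, 0, 8.04], [0, 0, 0], 0], [[0, 0, 8.04], [0, 0, 0], 0], [[0, 0, 8.04], [0, 0, 0], 0], [[0, 0, 8.04], [0, 0, 0], 0], [[0, 0, 8.04], [0, 0, 0], 0], [[0, 0, 8.04], [0, 0, 0], 0]])

```text
time: 7.55
ee_pos: [0.5844, 0.2346, 0.2355]
tcp_rot: [-176.4, 0.4, 20.2]
wrist_force: [0.8, 0.1, -3.1]
opening: 0.0441
grasp_force: 61.8
```

Call:
servo_tool(moves=[[[0, 0, 0], [-0.0184, 0.0331, -0.002], 0], [[0, 0, 0], [-0.0184, 0.0331, -0.002], 0], [[0, 0, 0], [-0.0184, 0.0331, -0.002], 0], [[0, 8.33, 0], [0, 0, 0], 0], [[0, 8.33, 0], [0, 0, 0], 0], [[0, 8.33, 0], [0, 0, 0], 0], [[0, 8.33, 0], [0, 0, 0], 0], [[0, 8.33, 0], [0, 0, 0], 0], [[0, 8.33, 0], [0, 0, 0], 0], [[0, 0, 0], [0, 0, 0], 0]])

```text
time: 8.55
ee_pos: [0.561, 0.1211, 0.2247]
tcp_rot: [-174.5, -48.5, 15.9]
wrist_force: [-1.3, -0.4, -3.7]
opening: 0.0435
grasp_force: 62.0
```

Run:
```python
from h import *
np.set_printoptions(precision=4,suppress=True)
a=11.8; r=np.array([np.cos(np.radians(a)),np.sin(np.radians(a)),0])
t=np.array([.6445,.134,0])-.007*r
plan(('turn',down(a,50)),('to',t+[0,0,.262]))
```

```text
q [  4.7 -41.1 -39.5  44.4  13.9 172.4]
turn 2 x [-4.33  0.79  1.3 ]
shift total [0.0783 0.0044 0.054 ] 3 x [0.0261 0.0015 0.018 ]
```

Joint 6 is near its limit, so I place with yaw 30° instead of 11.8°.

Run:
```python
from h import *
np.set_printoptions(precision=4,suppress=True)
a=30; r=np.array([np.cos(np.radians(a)),np.sin(np.radians(a)),0])
t=np.array([.6445,.134,0])-.007*r
plan(('turn',down(a,50)),('to',t+[0,0,.262]))
```

```text
q [  4.7 -41.1 -39.5  44.4  13.9 172.4]
turn 2 x [ 2.58  0.5  -4.62]
shift total [0.0747 0.0306 0.0497] 3 x [0.0249 0.0102 0.0166]
```

Call:
servo_tool(moves=[[[2.6, 0.5, -4.6], [0, 0, 0], 0], [[2.6, 0.5, -4.6], [0, 0, 0], 0], [[0, 0, 0], [0.025, 0.0102, 0.0166], 0], [[0, 0, 0], [0.025, 0.0102, 0.0166], 0], [[0, 0, 0], [0.025, 0.0102, 0.0166], 0], [[0, 0, 0], [0, 0, 0], 0]])

```text
time: 9.15
ee_pos: [0.6614, 0.1394, 0.2643]
tcp_rot: [179.7, -50.3, 30.3]
wrist_force: [-0.6, -1.4, -1.8]
opening: 0.044
grasp_force: 62.0
```

```bash
cat >> h.py <<'E'
def both(f,X,s,cams=('scene','top')):
    "crop both cameras round world point X, enlarged"
    out=[]
    for c in cams:
        p,d=camera(c); u,v=proj(c,X).astype(int); h=int(200/s)
        q=p[max(0,v-h):v+h,max(0,u-h):u+h]; out.append(cv2.resize(q,(400,400),interpolation=cv2.INTER_CUBIC))
    cv2.imwrite('pics/'+f,np.hstack(out)[:,:,::-1])
E
python3 - <<'E'
from h import *
np.set_printoptions(precision=4,suppress=True)
a=30; r=np.array([np.cos(np.radians(a)),np.sin(np.radians(a)),0])
t=np.array([.6445,.134,0])-.007*r
plan(('turn',down(a,50)),('to',t+[0,0,.262]))
both('f.png',[.6445,.134,.17],5)
for c in ('scene','top'):
    print(c,[(round(x['score'],2),w(c,x['xyz'])) for x in mark_of('flask0_mouth',c)][:6],[(round(x['score'],2),w(c,x['xyz'])) for x in mark_of('peg3_foot',c)][:2])
E
```

```text
q [  2.5 -24.  -26.1  41.   20.8 161.4]
turn 1 x [ 0.06 -0.35  0.21]
shift total [-0.0174 -0.0037  0.0016] 1 x [-0.0174 -0.0037  0.0016]
scene [] [(0.7, array([0.6448, 0.1318, 0.0644])), (0.49, array([ 0.7968,  0.017 , -0.0023]))]
top [] [(0.92, array([0.6448, 0.1368, 0.0691]))]
```

View pics/f.png

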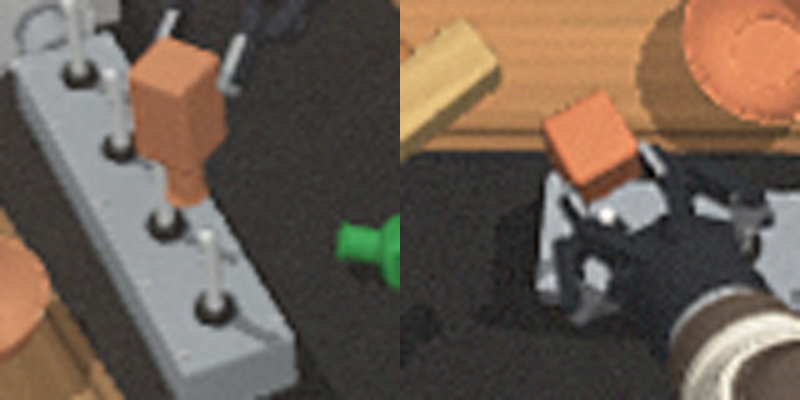

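The flask hangs mouth down, shoulder at scene-crop (185,150) and neck at (185,185). It is not yet over peg 3 (foot at (215,305)). I'll measure the flask's axis from the depth data.

```bash
cat >> h.py <<'E'
from scipy.optimize import least_squares
def sdf_square(P,o,R):
    "approx distance of points to flask surface; flask frame x to mouth"
    L=(P-o)@R; x=L[:,0]; yz=np.abs(L[:,1:])
    r=np.hypot(L[:,1],L[:,2])
    q=np.stack([np.abs(x)-.036,yz[:,0]-.023,yz[:,1]-.023],1)
    db=np.linalg.norm(np.maximum(q,0),axis=1)+np.minimum(q.max(1),0)
    q2=np.stack([np.abs(x-.061)-.025,r-.0125],1)
    dn=np.linalg.norm(np.maximum(q2,0),axis=1)+np.minimum(q2.max(1),0)
    q3=np.stack([np.abs(x-.0785)-.0025,r-.015],1)
    dl=np.linalg.norm(np.maximum(q3,0),axis=1)+np.minimum(q3.max(1),0)
    t=np.clip((x-.036)/.014,0,1); hs=.023+(.0125-.023)*t
    ds=np.where((x>.036)&(x<.05),np.abs(yz.max(1)-hs)*.8,9)
    d=np.minimum(np.minimum(np.abs(db),ds),np.minimum(np.abs(dn),np.abs(dl)))
    return d
def fitheld(o0,R0,cams=('scene','top'),rad=.1,zmin=0.09):
    Ps=[]
    for c in cams:
        p,d=camera(c); X=cloud(c,d); m=copper(p)&(d>0)&(np.linalg.norm(X-o0,axis=-1)<rad)&(X[...,2]>zmin)
        Ps.append(X[m])
    P=np.vstack(Ps)
    f=lambda v: sdf_square(P,o0+v[:3],(R0*Rn.from_rotvec(v[3:],degrees=False)).as_matrix())
    best=least_squares(f,np.zeros(6),loss='soft_l1',f_scale=.002,x_scale=[.01]*3+[.1]*3,diff_step=1e-4)
    o=o0+best.x[:3]; R=R0*Rn.from_rotvec(best.x[3:]); ax=R.apply([1,0,0])
    print('n',[len(x) for x in Ps],'res',np.median(f(best.x)).round(4),'origin',o,'axis',ax,'mouth',o+.08*ax)
    for x,c in zip(Ps,cams): # per-camera offsets with rotation fixed
        g=lambda v: sdf_square(x,o+v,R.as_matrix())
        print(c,'offset',least_squares(g,np.zeros(3),loss='soft_l1',f_scale=.002,x_scale=.01,diff_step=1e-4).x)
    return o,R
def heldguess():
    p,R=cur(); g=p-R.apply([0,0,grasp_offset]); return g,R
E
python3 - <<'E'
from h import *
np.set_printoptions(precision=4,suppress=True)
g,R=heldguess()
a=get_obs()['tcp_rot'][2]
r=R.apply([0,0,1]); r[2]=0; r/=np.linalg.norm(r); print('grasp pt',g,'rad',r)
# flask frame: x down, y = closing line
ye=R.apply([0,1,0]); x=np.array([0,0,-1.]); z=np.cross(x,ye); z/=np.linalg.norm(z); y=np.cross(z,x)
fitheld(g+.007*r,Rn.from_matrix(np.stack([x,y,z],1)))
E
```

```text
grasp pt [0.6443 0.1316 0.2737] rad [0.8666 0.4989 0.    ]
n [446, 268] res 0.0011 origin [0.6533 0.1386 0.2723] axis [-0.0045 -0.0008 -1.    ] mouth [0.653  0.1386 0.1923]
scene offset [-0.0002 -0.0001  0.0001]
top offset [ 0.0003  0.0005 -0.    ]
```

```bash
cat >> h.py <<'E'
def pegs():
    Ps=[]
    for c in ('scene','top'):
        p,d=camera(c); Ps.append(cloud(c,d)[d>0])
    for k in range(4):
        x0=np.array([.633,-.0075])+(k-1.5)*.095*np.array([.0775,.997])
        out=[]
        for sel in (Ps[:1],Ps[1:],Ps):
            P=np.vstack(sel); P=P[(np.hypot(P[:,0]-x0[0],P[:,1]-x0[1])<.016)&(P[:,2]>.085)&(P[:,2]<.150)]
            if len(P)<5: out.append('none'); continue
            f=lambda v: np.hypot(P[:,0]-v[0],P[:,1]-v[1])-.006
            f2=lambda v: np.where(P[:,2]>.136,np.sqrt((P[:,0]-v[0])**2+(P[:,1]-v[1])**2+(P[:,2]-.136)**2)-.006,f(v))
            out.append((len(P),least_squares(f2,x0,loss='soft_l1',f_scale=.002,x_scale=.01,diff_step=1e-4).x.round(4)))
        print(k,x0.round(4),out)
E
python3 - <<'E'
from h import *
np.set_printoptions(precision=4,suppress=True)
pegs()
E
```

```text
0 [ 0.622  -0.1496] [(36, array([ 0.6227, -0.1489])), (21, array([ 0.6218, -0.1506])), (57, array([ 0.6222, -0.1496]))]
1 [ 0.6293 -0.0549] [(39, array([ 0.6288, -0.0555])), (21, array([ 0.6284, -0.0559])), (60, array([ 0.6286, -0.0557]))]
2 [0.6367 0.0399] [(29, array([0.6362, 0.039 ])), 'none', (31, array([0.6364, 0.039 ]))]
3 [0.644  0.1346] [(41, array([0.644 , 0.1331])), (17, array([0.6434, 0.134 ])), (58, array([0.6438, 0.1334]))]
```

```bash
cat >> h.py <<'E'
def ws(*v):
    p,R=cur()
    for x in v: print(x,'->',R.inv().apply(x).round(4))
def heldfit():
    g,R=heldguess(); r=R.apply([0,0,1]); r[2]=0; r/=np.linalg.norm(r)
    ye=R.apply([0,1,0]); x=np.array([0,0,-1.]); z=np.cross(x,ye); z/=np.linalg.norm(z); y=np.cross(z,x)
    return fitheld(g+.007*r,Rn.from_matrix(np.stack([x,y,z],1)))
E
python3 - <<'E'
from h import *
ws([-.0092,-.0052,0],[0,0,-.02])
E
```

```text
[-0.0092, -0.0052, 0] -> [-0.0067 -0.0001 -0.0082]
[0, 0, -0.02] -> [-0.0154 -0.0001  0.0127]
```

Call:
servo_tool(moves=[[[0, 0, 0], [-0.0067, 0, -0.0082], 0], [[0, 0, 0], [-0.0154, 0, 0.0127], 0], [[0, 0, 0], [-0.0154, 0, 0.0127], 0], [[0, 0, 0], [0, 0, 0], 0], [[0, 0, 0], [0, 0, 0], 0]])

```text
time: 10.15
ee_pos: [0.6474, 0.1332, 0.2219]
tcp_rot: [179.7, -50.5, 30.3]
wrist_force: [0.5, 0.8, -2.2]
opening: 0.0435
grasp_force: 62.2
```

Run:
```python
from h import *
np.set_printoptions(precision=4,suppress=True)
o,R=heldfit()
d=np.r_[np.array([.6438,.1334])-(o+.08*R.apply([1,0,0]))[:2],0]
ws(d,[0,0,-.01])
```

```text
n [420, 244] res 0.0013 origin [0.6443 0.1326 0.2331] axis [-0.0219  0.0157 -0.9996] mouth [0.6426 0.1339 0.1531]
scene offset [-0.0003 -0.0001 -0.0009]
top offset [0.001  0.0001 0.0006]
[ 0.0012 -0.0005  0.    ] -> [0.0005 0.001  0.0006]
[0, 0, -0.01] -> [-0.0077 -0.      0.0064]
```

Call:
servo_tool(moves=[[[0, 0, 0], [-0.0072, 0.0005, 0.0067], 0], [[0, 0, 0], [-0.0077, 0, 0.0064], 0], [[0, 0, 0], [-0.0077, 0, 0.0064], 0], [[0, 0, 0], [0, 0, 0], 0]])

```text
time: 10.65
ee_pos: [0.6477, 0.1332, 0.1882]
tcp_rot: [179.9, -50.2, 30.1]
wrist_force: [0.2, 1.0, -2.8]
opening: 0.0439
grasp_force: 62.1
```

Call:
servo_tool(moves=[[[0, 0, 0], [-0.0077, 0, 0.0064], 0], [[0, 0, 0], [-0.0077, 0, 0.0064], 0], [[0, 0, 0], [-0.0077, 0, 0.0064], 0], [[0, 0, 0], [-0.0077, 0, 0.0064], 0], [[0, 0, 0], [-0.0038, 0, 0.0032], 0], [[0, 0, 0], [0, 0, 0], 0]])

```text
time: 11.25
ee_pos: [0.6484, 0.1332, 0.145]
tcp_rot: [179.8, -50.4, 30.2]
wrist_force: [0.6, -0.3, -2.0]
opening: 0.0437
grasp_force: 62.1
```

Run:
```python
from h import *
np.set_printoptions(precision=4,suppress=True)
heldfit(); ws([0,0,-.002])
```

```text
n [353, 217] res 0.0012 origin [0.6448 0.1332 0.1559] axis [ 0.006  -0.0027 -1.    ] mouth [0.6452 0.133  0.0759]
scene offset [-0.0002 -0.0001 -0.0008]
top offset [-0.      0.002   0.0007]
[0, 0, -0.002] -> [-0.0015 -0.      0.0013]
```

Call:
servo_tool(moves=[[[0, 0, 0], [-0.0046, 0, 0.0038], 0], [[0, 0, 0], [-0.0015, 0, 0.0013], 0], [[0, 0, 0], [-0.0008, 0, 0.0007], 0], [[0, 0, 0], [0, 0, 0], 0]])

```text
time: 11.75
ee_pos: [0.649, 0.1333, 0.1377]
tcp_rot: [179.7, -50.5, 30.3]
wrist_force: [0.1, -0.5, -2.8]
opening: 0.044
grasp_force: 62.1
```

Call:
servo_tool(moves=[[[0, 0, 0], [-0.0008, 0, 0.0006], 0], [[0, 0, 0], [-0.0008, 0, 0.0006], 0], [[0, 0, 0], [0, 0, 0], 0]])

```text
time: 12.05
ee_pos: [0.6497, 0.1335, 0.1377]
tcp_rot: [179.7, -50.6, 30.4]
wrist_force: [-3.9, -0.5, 5.4]
opening: 0.0443
grasp_force: 62.8
```

Call:
servo_tool(moves=[[[0, 0, 0], [0, 0, 0], 90], [[0, 0, 0], [0, 0, 0], 90], [[0, 0, 0], [0, 0, 0], 90], [[0, 0, 0], [0, 0, 0], 90], [[0, 0, 0], [0, 0, -0.02], 100], [[0, 0, 0], [0, 0, -0.04], 100], [[0, 0, 0], [0, 0, -0.045], 100], [[0, 0, 0], [0, 0, -0.045], 100], [[0, 0, 0], [0, 0, 0], 100]])

```text
time: 12.95
ee_pos: [0.5482, 0.074, 0.2375]
tcp_rot: [179.3, -50.8, 30.5]
wrist_force: [1.6, -0.7, 0.4]
opening: 0.0853
grasp_force: 0.0
```

Run:
```python
from h import *
np.set_printoptions(precision=4,suppress=True)
x=np.array([0,0,-1.]);y=np.array([-.5,.866,0]);
fitheld(np.array([.644,.133,.147]),Rn.from_matrix(np.stack([x,y,np.cross(x,y)],1)))
flaskfit('scene');print([w('scene',r['xyz']) for r in mark_of('flask0','scene')])
flaskfit('top');print([w('top',r['xyz']) for r in mark_of('flask0','top')])
print(get_obs()['q'])
```

```text
n [346, 215] res 0.0012 origin [0.6459 0.1334 0.1483] axis [-0.0128  0.0079 -0.9999] mouth [0.6449 0.134  0.0683]
scene offset [-0.0002 -0.0001 -0.0001]
top offset [0.0008 0.0004 0.    ]
scene [225.  31.] 128 [-0.088  -1.3773  0.038 ] zmax 0.05334310468889121 rect -0.09168126434087753 -1.3879063129425049 0.09254194051027298 0.08328810334205627 62.7778205871582
scene [311. 232.] 424 [0.411  0.3108 0.0364] zmax 0.049084353847266574 rect 0.4045995771884918 0.3142116665840149 0.048996660858392715 0.1184350922703743 21.994966506958008
[array([0.21  , 0.2636, 0.0206]), array([0.6484, 0.1345, 0.1464]), array([0.5572, 0.6417, 0.0222]), array([0.3822, 0.3669, 0.0211]), array([0.4112, 0.2901, 0.0252]), array([0.458 , 0.1383, 0.0234])]
top [189. 218.] 364 [0.4049 0.3037 0.0422] zmax 0.05060952293798573 rect 0.40332067012786865 0.31257879734039307 0.04907599464058876 0.1164247915148735 22.367847442626953
[array([0.4089, 0.2927, 0.0236]), array([0.5558, 0.6486, 0.0268]), array([0.2037, 0.2657, 0.0252]), array([0.6461, 0.1344, 0.147 ]), array([0.6442, 0.1338, 0.068 ]), array([0.4521, 0.1436, 0.0207])]
[ -7.3363 -40.542  -38.7108  48.0563  27.86   153.9044]
```

Run:
```python
from h import *
np.set_printoptions(precision=4,suppress=True)
plan(('turn',down(30.5,0)),('to',[.48,.18,.20]),('turn',down(112,0)),('to',[.410,.291,.16]),('turn',down(112,40)),('to',[.41,.291,.03]))
```

```text
q [ -7.3 -40.5 -38.7  48.1  27.9 153.9]
turn 6 x [ 0.04 -8.39 -0.06]
shift total [-0.0063 -0.1245  0.0478] 3 x [-0.0021 -0.0415  0.0159]
turn 10 x [ 0.    0.   -8.15]
shift total [ 0.1291 -0.0233  0.04  ] 4 x [ 0.0323 -0.0058  0.01  ]
turn 5 x [0. 8. 0.]
shift total [-0.0715 -0.      0.104 ] 3 x [-0.0238 -0.      0.0347]
```

Call:
servo_tool(moves=[[[0, -8.4, 0], [0, 0, 0], 100], [[0, -8.4, 0], [0, 0, 0], 100], [[0, -8.4, 0], [0, 0, 0], 100], [[0, -8.4, 0], [0, 0, 0], 100], [[0, -8.4, 0], [0, 0, 0], 100], [[0, -8.4, 0], [0, 0, 0], 100], [[0, 0, 0], [-0.002, -0.0415, 0.016], 100], [[0, 0, 0], [-0.002, -0.0415, 0.016], 100], [[0, 0, 0], [-0.002, -0.0415, 0.016], 100]])

```text
time: 14.15
ee_pos: [0.481, 0.182, 0.1788]
tcp_rot: [179.9, 0.3, 30.1]
wrist_force: [-0.7, 0.1, 0.1]
opening: 0.0852
grasp_force: 0.0
```

Call:
servo_tool(moves=[[[0, 0, -8.15], [0, 0, 0], 100], [[0, 0, -8.15], [0, 0, 0], 100], [[0, 0, -8.15], [0, 0, 0], 100], [[0, 0, -8.15], [0, 0, 0], 100], [[0, 0, -8.15], [0, 0, 0], 100], [[0, 0, -8.15], [0, 0, 0], 100], [[0, 0, -8.15], [0, 0, 0], 100], [[0, 0, -8.15], [0, 0, 0], 100], [[0, 0, -8.15], [0, 0, 0], 100], [[0, 0, -8.15], [0, 0, 0], 100], [[0, 0, 0], [0, 0, 0], 100]])

```text
time: 15.25
ee_pos: [0.4811, 0.1806, 0.1812]
tcp_rot: [-180.0, 0.2, 111.7]
wrist_force: [-0.4, -0.1, 0.8]
opening: 0.0854
grasp_force: 0.0
```

Run:
```python
from h import *
np.set_printoptions(precision=4,suppress=True)
plan(('turn',down(112,0)),('to',[.410,.291,.16]),('turn',down(112,40)),('to',[.41,.291,.03]))
flaskfit('scene');
```

```text
q [20.7 -0.4  1.9 92.3 -0.2 88.9]
turn 1 x [-0.05  0.16 -0.26]
shift total [ 0.129  -0.0246  0.0399] 4 x [ 0.0322 -0.0061  0.01  ]
turn 5 x [0. 8. 0.]
shift total [-0.0715 -0.      0.104 ] 3 x [-0.0238 -0.      0.0347]
scene [225.  31.] 125 [-0.0864 -1.3748  0.0401] zmax 0.0553242866862688 rect -0.09114465117454529 -1.385681390762329 0.10518985241651535 0.08608428388834 59.93874740600586
scene [311. 233.] 425 [0.4109 0.3113 0.0366] zmax 0.0495714916612248 rect 0.40486952662467957 0.31290507316589355 0.047033365815877914 0.11855118721723557 20.8547420501709
```

Call:
servo_tool(moves=[[[0, 0, 0], [0.0322, -0.0061, 0.01], 100], [[0, 0, 0], [0.0322, -0.0061, 0.01], 100], [[0, 0, 0], [0.0322, -0.0061, 0.01], 100], [[0, 0, 0], [0.0322, -0.0061, 0.01], 100], [[0, 8, 0], [0, 0, 0], 100], [[0, 8, 0], [0, 0, 0], 100], [[0, 8, 0], [0, 0, 0], 100], [[0, 8, 0], [0, 0, 0], 100], [[0, 8, 0], [0, 0, 0], 100], [[0, 0, 0], [0, 0, 0], 100]])

```text
time: 16.3
ee_pos: [0.4112, 0.2891, 0.1393]
tcp_rot: [-179.5, -40.1, 110.8]
wrist_force: [0.6, -0.4, -1.1]
opening: 0.0855
grasp_force: 0.0
```

Run:
```python
from h import *
np.set_printoptions(precision=4,suppress=True)
plan(('turn',down(112,40)),('to',[.41,.291,.08]),('to',[.41,.291,.03]))
flaskfit('scene')
```

```text
q [ 12.   -0.1 -10.6  87.5  39.4  78.1]
turn 1 x [ 0.22 -0.06 -0.88]
shift total [-0.0364 -0.0004  0.0656] 2 x [-0.0182 -0.0002  0.0328]
shift total [-0.0321 -0.      0.0383] 2 x [-0.0161 -0.      0.0192]
scene [225.  31.] 128 [-0.0882 -1.3759  0.0381] zmax 0.05244535430415879 rect -0.09249056130647659 -1.3884637355804443 0.0995611622929573 0.08451959490776062 75.41350555419922
scene [311. 233.] 428 [0.4112 0.3109 0.0363] zmax 0.04946120184729364 rect 0.40521904826164246 0.3107560873031616 0.04911482334136963 0.12401329725980759 19.499576568603516
```

Call:
servo_tool(moves=[[[0, 0, -0.9], [-0.0182, 0, 0.0328], 100], [[0, 0, 0], [-0.0182, 0, 0.0328], 100], [[0, 0, 0], [-0.016, 0, 0.0192], 100], [[0, 0, 0], [-0.016, 0, 0.0192], 100], [[0, 0, 0], [0, 0, 0], 100], [[0, 0, 0], [0, 0, 0], 0], [[0, 0, 0], [0, 0, 0], 0], [[0, 0, 0], [0, 0, 0], 0], [[0, 0, 0], [0, 0, 0], 0], [[0, 0, 0], [0, 0, 0], 0]])

```text
time: 17.35
ee_pos: [0.4079, 0.3046, 0.0206]
tcp_rot: [179.0, -39.8, 112.9]
wrist_force: [-0.9, -2.5, 5.8]
opening: 0.0441
grasp_force: 60.5
```

Call:
servo_tool(moves=[[[0, 0, 0], [0, 0, 0], 0], [[0, 0, 0], [0, 0, 0], 0], [[0, 0, 0], [0.0064, 0, -0.0077], 0], [[0, 0, 0], [0.016, 0, -0.0192], 0], [[0, 0, 0], [0.016, 0, -0.0192], 0], [[0, 0, 0], [0.029, 0, -0.034], 0], [[0, 0, 0], [0.029, 0, -0.034], 0], [[0, 0, 0], [0.029, 0, -0.034], 0]])

```text
time: 18.15
ee_pos: [0.4039, 0.3045, 0.2152]
tcp_rot: [179.1, -39.8, 112.8]
wrist_force: [0.8, 0.2, -3.6]
opening: 0.0441
grasp_force: 61.8
```

Run:
```python
from h import *
np.set_printoptions(precision=4,suppress=True)
a=-5.; r=np.array([np.cos(np.radians(a)),np.sin(np.radians(a)),0])
t=np.array([.6287,-.0556,0])-.007*r
plan(('turn',down(112,0)),('turn',down(175,0)),('to',[.48,.08,.26]),('turn',down(175,-50)),('to',t+[0,0,.262]))
```

```text
q [14.  -1.8 -3.8 94.1 39.4 79.4]
turn 5 x [ 0.11 -7.96  0.09]
turn 8 x [ 0.    0.   -7.88]
shift total [-0.0953 -0.217  -0.0261] 6 x [-0.0159 -0.0362 -0.0044]
turn 6 x [ 0.   -8.33 -0.  ]
shift total [-0.1142 -0.1221  0.1226] 5 x [-0.0228 -0.0244  0.0245]
```

Call:
servo_tool(moves=[[[0, -8, 0], [0, 0, 0], 0], [[0, -8, 0], [0, 0, 0], 0], [[0, -8, 0], [0, 0, 0], 0], [[0, -8, 0], [0, 0, 0], 0], [[0, -8, 0], [0, 0, 0], 0], [[0, 0, -7.9], [0, 0, 0], 0], [[0, 0, -7.9], [0, 0, 0], 0], [[0, 0, -7.9], [0, 0, 0], 0], [[0, 0, -7.9], [0, 0, 0], 0], [[0, 0, -7.9], [0, 0, 0], 0], [[0, 0, -7.9], [0, 0, 0], 0], [[0, 0, -7.9], [0, 0, 0], 0]])

```text
time: 19.35
ee_pos: [0.4041, 0.3046, 0.2135]
tcp_rot: [179.7, 0.6, 167.9]
wrist_force: [0.4, 0.2, -2.8]
opening: 0.0436
grasp_force: 61.8
```

Call:
servo_tool(moves=[[[0, 0, -7.9], [0, 0, 0], 0], [[0, 0, 0], [-0.016, -0.0362, -0.0044], 0], [[0, 0, 0], [-0.016, -0.0362, -0.0044], 0], [[0, 0, 0], [-0.016, -0.0362, -0.0044], 0], [[0, 0, 0], [-0.016, -0.0362, -0.0044], 0], [[0, 0, 0], [-0.016, -0.0362, -0.0044], 0], [[0, 0, 0], [-0.016, -0.0362, -0.0044], 0], [[0, -8.33, 0], [0, 0, 0], 0], [[0, -8.33, 0], [0, 0, 0], 0], [[0, -8.33, 0], [0, 0, 0], 0], [[0, -8.33, 0], [0, 0, 0], 0]])

```text
time: 20.45
ee_pos: [0.4825, 0.0802, 0.2411]
tcp_rot: [179.7, 34.4, 175.2]
wrist_force: [-0.9, 0.4, -1.6]
opening: 0.0437
grasp_force: 62.3
```

Run:
```python
from h import *
np.set_printoptions(precision=4,suppress=True)
print(get_obs()['ee_pos'],get_obs()['tcp_rot'])
a=-5.; r=np.array([np.cos(np.radians(a)),np.sin(np.radians(a)),0])
t=np.array([.6287,-.0556,0])-.007*r
plan(('turn',down(175,-50)),('to',t+[0,0,.262]))
```

```text
[0.4825 0.0802 0.2411] [179.7252  34.3501 175.2189]
q [ 16.9 -38.2 -27.8  67.9 -11.8  18.1]
turn 2 x [ 0.21 -7.83  0.06]
shift total [-0.1128 -0.1225  0.1206] 5 x [-0.0226 -0.0245  0.0241]
```

Run:
```python
from h import *
np.set_printoptions(precision=4,suppress=True)
ws([.1,-.1,.015])
```

```text
[0.1, -0.1, 0.015] -> [-0.0976 -0.0915  0.0481]
```

Call:
servo_tool(moves=[[[0, 0, 0], [-0.0244, -0.0229, 0.012], 0], [[0, 0, 0], [-0.0244, -0.0229, 0.012], 0], [[0, 0, 0], [-0.0244, -0.0229, 0.012], 0], [[0, 0, 0], [-0.0244, -0.0229, 0.012], 0], [[0, -8, 0], [0, 0, 0], 0], [[0, -8, 0], [0, 0, 0], 0], [[0, 0, 0], [0, 0, 0], 0]])

```text
time: 21.15
ee_pos: [0.5775, -0.0195, 0.2424]
tcp_rot: [179.8, 49.3, 175.3]
wrist_force: [-1.5, -0.3, -5.5]
opening: 0.0437
grasp_force: 62.8
```

Run:
```python
from h import *
np.set_printoptions(precision=4,suppress=True)
a=-5.; r=np.array([np.cos(np.radians(a)),np.sin(np.radians(a)),0])
t=np.array([.6287,-.0556,0])-.007*r
plan(('turn',down(175,-50)),('to',t+[0,0,.255]))
o,R=heldfit()
d=np.r_[np.array([.6287,-.0556])-(o+.08*R.apply([1,0,0]))[:2],0]; print(d)
```

```text
q [ -0.2 -42.2 -38.7  44.4  -3.3   3. ]
turn 1 x [ 0.39 -0.7   0.19]
shift total [-0.04   -0.0315  0.0467] 2 x [-0.02   -0.0158  0.0233]
n [357, 264] res 0.0016 origin [ 0.5755 -0.0187  0.2618] axis [-0.0318  0.0162 -0.9994] mouth [ 0.573  -0.0174  0.1819]
scene offset [-0.0014  0.0001 -0.0054]
top offset [ 0.0012 -0.0007  0.0011]
[ 0.0557 -0.0382  0.    ]
```

Call:
servo_tool(moves=[[[0.4, -0.7, 0.2], [0, 0, 0], 0], [[0, 0, 0], [-0.02, -0.017, 0.0233], 0], [[0, 0, 0], [-0.02, -0.017, 0.0233], 0], [[0, 0, 0], [0, 0, 0], 0], [[0, 0, 0], [0, 0, 0], 0]])

```text
time: 21.75
ee_pos: [0.6425, -0.0589, 0.2576]
tcp_rot: [179.9, 50.7, 174.9]
wrist_force: [0.2, 1.0, -1.2]
opening: 0.0437
grasp_force: 62.9
```

Run:
```python
from h import *
np.set_printoptions(precision=4,suppress=True)
o,R=heldfit()
d=np.r_[np.array([.6287,-.0556])-(o+.08*R.apply([1,0,0]))[:2],0]; ws(d,[0,0,-.01])
pegs()
```

```text
n [343, 273] res 0.0012 origin [ 0.6388 -0.0574  0.2712] axis [ 0.002  -0.0082 -1.    ] mouth [ 0.6389 -0.0581  0.1912]
scene offset [-0.0001 -0.0001 -0.0001]
top offset [0.0003 0.0012 0.0001]
[-0.0102  0.0025  0.    ] -> [ 0.0066  0.0016 -0.0081]
[0, 0, -0.01] -> [ 0.0077 -0.      0.0063]
0 [ 0.622  -0.1496] [(26, array([ 0.6213, -0.1503])), (20, array([ 0.6215, -0.1505])), (46, array([ 0.6215, -0.1504]))]
1 [ 0.6293 -0.0549] [(40, array([ 0.6291, -0.0556])), (14, array([ 0.6279, -0.0555])), (54, array([ 0.6287, -0.0555]))]
2 [0.6367 0.0399] [(31, array([0.6365, 0.0393])), (18, array([0.6361, 0.0385])), (49, array([0.6363, 0.039 ]))]
3 [0.644  0.1346] [(14, array([0.6487, 0.1383])), 'none', (14, array([0.6487, 0.1383]))]
```

Call:
servo_tool(moves=[[[0, 0, 0], [0.0066, 0.0016, -0.0081], 0], [[0, 0, 0], [0.0154, 0, 0.0126], 0], [[0, 0, 0], [0.0154, 0, 0.0126], 0], [[0, 0, 0], [0, 0, 0], 0], [[0, 0, 0], [0, 0, 0], 0]])

```text
time: 22.45
ee_pos: [0.6303, -0.0556, 0.2166]
tcp_rot: [179.9, 50.7, 175.0]
wrist_force: [0.4, -0.3, -2.5]
opening: 0.0438
grasp_force: 62.9
```

Run:
```python
from h import *
np.set_printoptions(precision=4,suppress=True)
o,R=heldfit()
d=np.r_[np.array([.6287,-.0556])-(o+.08*R.apply([1,0,0]))[:2],0]; ws(d,[0,0,-.01])
```

```text
n [334, 249] res 0.0013 origin [ 0.6272 -0.0544  0.2312] axis [-0.0066 -0.0129 -0.9999] mouth [ 0.6267 -0.0554  0.1512]
scene offset [-0.0005  0.0001 -0.0008]
top offset [0.0004 0.0001 0.0004]
[ 0.002  -0.0002  0.    ] -> [-0.0013  0.      0.0015]
[0, 0, -0.01] -> [ 0.0078 -0.      0.0063]
```

Call:
servo_tool(moves=[[[0, 0, 0], [0.0068, 0, 0.0075], 0], [[0, 0, 0], [0.0077, 0, 0.0063], 0], [[0, 0, 0], [0.0077, 0, 0.0063], 0], [[0, 0, 0], [0, 0, 0], 0]])

```text
time: 22.95
ee_pos: [0.6311, -0.0559, 0.1823]
tcp_rot: [179.9, 50.4, 175.0]
wrist_force: [-0.1, -0.4, -3.7]
opening: 0.0436
grasp_force: 62.9
```

Run:
```python
from h import *
np.set_printoptions(precision=4,suppress=True)
print(get_obs()['wrist_force'])
o,R=heldfit()
d=np.r_[np.array([.6287,-.0556])-(o+.08*R.apply([1,0,0]))[:2],0]; ws(d,[0,0,-.01])
```

```text
[-0.1428 -0.3895 -3.7228]
n [315, 238] res 0.0013 origin [ 0.628  -0.0547  0.1972] axis [ 0.0015 -0.0111 -0.9999] mouth [ 0.6281 -0.0556  0.1172]
scene offset [-0.0005 -0.     -0.0008]
top offset [0.0005 0.0003 0.0004]
[ 0.0006 -0.      0.    ] -> [-0.0004  0.      0.0005]
[0, 0, -0.01] -> [ 0.0077 -0.      0.0063]
```

Call:
servo_tool(moves=[[[0, 0, 0], [0.0077, 0, 0.0063], 0], [[0, 0, 0], [0.0077, 0, 0.0063], 0], [[0, 0, 0], [0.0077, 0, 0.0063], 0], [[0, 0, 0], [0.0077, 0, 0.0063], 0], [[0, 0, 0], [0.0046, 0, 0.0038], 0], [[0, 0, 0], [0.0008, 0, 0.0006], 0], [[0, 0, 0], [0, 0, 0], 0]])

```text
time: 23.75
ee_pos: [0.6321, -0.056, 0.139]
tcp_rot: [179.9, 50.7, 175.0]
wrist_force: [-0.3, -0.0, -3.5]
opening: 0.0436
grasp_force: 62.9
```

Call:
servo_tool(moves=[[[0, 0, 0], [0.0008, 0, 0.0006], 0], [[0, 0, 0], [0.0008, 0, 0.0006], 0], [[0, 0, 0], [0, 0, 0], 0]])

```text
time: 24.05
ee_pos: [0.632, -0.056, 0.1372]
tcp_rot: [179.9, 50.7, 175.0]
wrist_force: [0.2, 1.0, -3.3]
opening: 0.0437
grasp_force: 62.9
```

Call:
servo_tool(moves=[[[0, 0, 0], [0.0008, 0, 0.0006], 0], [[0, 0, 0], [0.0008, 0, 0.0006], 0], [[0, 0, 0], [0.0008, 0, 0.0006], 0], [[0, 0, 0], [0, 0, 0], 0]])

```text
time: 24.45
ee_pos: [0.632, -0.056, 0.1342]
tcp_rot: [179.9, 50.7, 175.0]
wrist_force: [-0.4, 1.0, -1.4]
opening: 0.0438
grasp_force: 63.0
```

Call:
servo_tool(moves=[[[0, 0, 0], [0.0006, 0, 0.0005], 0], [[0, 0, 0], [0, 0, 0], 0]])

```text
time: 24.65
ee_pos: [0.6323, -0.056, 0.1343]
tcp_rot: [179.9, 50.8, 175.0]
wrist_force: [-0.9, 0.0, 1.6]
opening: 0.0439
grasp_force: 63.2
```

Call:
servo_tool(moves=[[[0, 0, 0], [0, 0, 0], 90], [[0, 0, 0], [0, 0, 0], 90], [[0, 0, 0], [0, 0, 0], 90], [[0, 0, 0], [0, 0, 0], 90], [[0, 0, 0], [0, 0, -0.02], 100], [[0, 0, 0], [0, 0, -0.04], 100], [[0, 0, 0], [0, 0, -0.045], 100], [[0, 0, 0], [0, 0, -0.045], 100], [[0, 0, 0], [0, 0, 0], 100]])

```text
time: 25.55
ee_pos: [0.5419, -0.0483, 0.2382]
tcp_rot: [179.9, 49.7, 175.0]
wrist_force: [0.6, 0.8, 0.6]
opening: 0.0859
grasp_force: 0.0
```

Run:
```python
from h import *
np.set_printoptions(precision=4,suppress=True)
x=np.array([0,0,-1.])
for o,y in (([.6445,.1335,.147],[-.5,.866,0]),([.6287,-.0556,.147],[.0872,.996,0])):
    y=np.array(y); fitheld(np.array(o),Rn.from_matrix(np.stack([x,y,np.cross(x,y)],1)))
for i in range(3):
    for c in ('scene','top'):
        camera(c)
        for n in ('gate_grip','clamp_grip'):
            print(c,n,[(round(r['score'],2),w(c,r['xyz'])) for r in mark_of(n,c)][:1])
print(get_obs()['q'],get_obs()['tcp_rot'])
p,d=snap('top'); X=cloud('top',d)
both('g.png',[.6,-.25,.1],6)
m=(X[...,2]>.108)&(X[...,2]<.14)&(X[...,0]>.5)&(X[...,0]<.7)&(X[...,1]>-.31)&(X[...,1]<-.2)
print('knob',m.sum(),X[m].mean(0),X[m].max(0),cv2.minAreaRect(X[m][:,:2].astype(np.float32)))
p,d=snap('scene'); X=cloud('scene',d)
m=(X[...,2]>.108)&(X[...,2]<.14)&(X[...,0]>.5)&(X[...,0]<.7)&(X[...,1]>-.31)&(X[...,1]<-.2)
print('knob',m.sum(),X[m].mean(0),X[m].max(0),cv2.minAreaRect(X[m][:,:2].astype(np.float32)))
```

```text
n [344, 221] res 0.0012 origin [0.6455 0.1323 0.1485] axis [-0.0047  0.0077 -1.    ] mouth [0.6451 0.1329 0.0685]
scene offset [-0.0001 -0.0002 -0.0004]
top offset [-0.0002  0.0011  0.0004]
n [283, 216] res 0.0014 origin [ 0.6282 -0.0554  0.1482] axis [-0.0018  0.0072 -1.    ] mouth [ 0.628  -0.0548  0.0682]
scene offset [-0.0002 -0.0001 -0.0003]
top offset [0.0004 0.0017 0.0001]
scene gate_grip [(0.53, array([ 0.5365, -0.2571,  0.073 ]))]
scene clamp_grip [(0.38, array([ 0.6168, -0.2647,  0.1148]))]
top gate_grip [(0.49, array([ 0.5368, -0.253 ,  0.0726]))]
top clamp_grip [(0.56, array([ 0.6149, -0.2632,  0.1151]))]
scene gate_grip [(0.47, array([ 0.5346, -0.2567,  0.0719]))]
scene clamp_grip [(0.6, array([ 0.6155, -0.2629,  0.1152]))]
top gate_grip [(0.57, array([ 0.5362, -0.254 ,  0.0722]))]
top clamp_grip [(0.44, array([ 0.6158, -0.2608,  0.1178]))]
scene gate_grip [(0.58, array([ 0.5358, -0.2568,  0.0714]))]
scene clamp_grip [(0.42, array([ 0.6176, -0.2638,  0.1162]))]
top gate_grip [(0.46, array([ 0.5332, -0.253 ,  0.0734]))]
top clamp_grip [(0.51, array([ 0.6178, -0.2612,  0.1179]))]
[ -5.2239 -48.5082 -42.5073  46.6226   0.2271  -0.1245] [179.9181  49.3786 174.9674]
knob 47 [ 0.6112 -0.2599  0.1243] [ 0.6206 -0.2389  0.1337] ((0.6121523380279541, -0.26041650772094727), (0.011263708584010601, 0.044152628630399704), 8.795465469360352)
knob 37 [ 0.6149 -0.2563  0.121 ] [ 0.6207 -0.2358  0.1323] ((0.6138514280319214, -0.25906333327293396), (0.011237510479986668, 0.04707720875740051), 7.8799238204956055)
```

View pics/g.png

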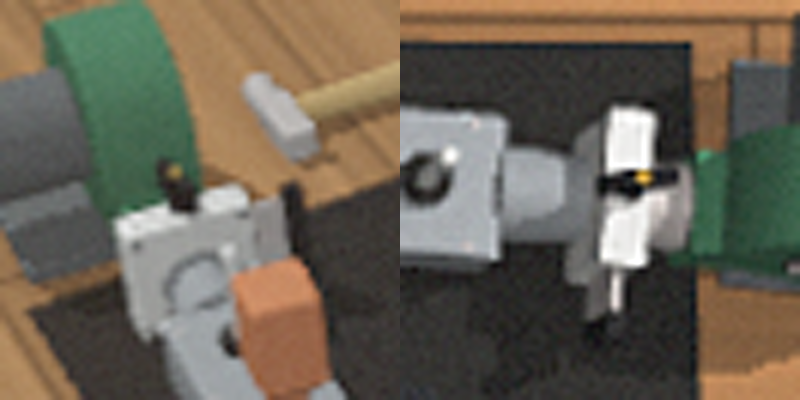

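Both flasks stand upright on pegs 3 and 1, mouths at 0.068 m, which is seated. In the crop, the knob bar (top crop (640,180)) lies about 77° clockwise from the dryer's x axis, so it is near tight. Next I go to the knob.

Run:
```python
from h import *
np.set_printoptions(precision=4,suppress=True)
plan(('turn',down(175,0)),('to',[.613,-.2605,.22]),('turn',down(98.5,0)),('to',[.613,-.2605,.119]))
```

```text
q [ -5.2 -48.5 -42.5  46.6   0.2  -0.1]
turn 6 x [0.01 8.23 0.  ]
shift total [-0.0902 -0.2052  0.0306] 6 x [-0.015  -0.0342  0.0051]
turn 9 x [ 0.  -0.   8.5]
shift total [-0.    -0.     0.101] 3 x [-0.     -0.      0.0337]
```

Call:
servo_tool(moves=[[[0, 8.23, 0], [0, 0, 0], 60], [[0, 8.23, 0], [0, 0, 0], 60], [[0, 8.23, 0], [0, 0, 0], 60], [[0, 8.23, 0], [0, 0, 0], 60], [[0, 8.23, 0], [0, 0, 0], 60], [[0, 8.23, 0], [0, 0, 0], 60], [[0, 0, 0], [-0.015, -0.0342, 0.005], 50], [[0, 0, 0], [-0.015, -0.0342, 0.005], 50], [[0, 0, 0], [-0.015, -0.0342, 0.005], 50], [[0, 0, 0], [-0.015, -0.0342, 0.005], 50], [[0, 0, 0], [-0.015, -0.0342, 0.005], 50], [[0, 0, 0], [-0.015, -0.0342, 0.005], 50]])

```text
time: 28.05
ee_pos: [0.6135, -0.2621, 0.2014]
tcp_rot: [179.9, 0.1, 175.0]
wrist_force: [1.4, 0.3, 0.1]
opening: 0.0425
grasp_force: 0.0
```

Call:
servo_tool(moves=[[[0, 0, 8.5], [0, 0, 0], 50], [[0, 0, 8.5], [0, 0, 0], 50], [[0, 0, 8.5], [0, 0, 0], 50], [[0, 0, 8.5], [0, 0, 0], 50], [[0, 0, 8.5], [0, 0, 0], 50], [[0, 0, 8.5], [0, 0, 0], 50], [[0, 0, 8.5], [0, 0, 0], 50], [[0, 0, 8.5], [0, 0, 0], 50], [[0, 0, 8.5], [0, 0, 0], 50], [[0, 0, 0], [0, 0, 0], 50], [[0, 0, 0], [0, 0, 0], 50]])

```text
time: 29.15
ee_pos: [0.6131, -0.2605, 0.2017]
tcp_rot: [179.9, -0.0, 98.8]
wrist_force: [-1.2, -0.3, -0.3]
opening: 0.0431
grasp_force: 0.0
```

Run:
```python
from h import *
np.set_printoptions(precision=4,suppress=True)
plan(('turn',down(98.5,0)),('to',[.613,-.2605,.119]))
print(get_obs()['opening'],get_obs()['ee_pos'],get_obs()['tcp_rot'])
```

```text
q [-23.1  21.9  29.8  97.8   0.1  58.2]
turn 1 x [ 0.14 -0.02  0.28]
shift total [ 0.     -0.0001  0.1014] 3 x [ 0.     -0.      0.0338]
0.04311279981637088 [ 0.6131 -0.2605  0.2017] [179.8592  -0.0211  98.7809]
```

Call:
servo_tool(moves=[[[0, 0, 0], [0, 0, 0.034], 50], [[0, 0, 0], [0, 0, 0.034], 50], [[0, 0, 0], [0, 0, 0.025], 50], [[0, 0, 0], [0, 0, 0.008], 50], [[0, 0, 0], [0, 0, 0], 0], [[0, 0, 0], [0, 0, 0], 0], [[0, 0, 0], [0, 0, 0], 0], [[0, 0, 0], [0, 0, 0], 0], [[0, 0, 0], [0, 0, 0], 0]], force=50)

```text
time: 30.05
ee_pos: [0.6136, -0.2605, 0.1018]
tcp_rot: [179.8, 0.0, 98.5]
wrist_force: [1.4, -0.1, -0.3]
opening: -0.0
grasp_force: 0.0
```

Run:
```python
from h import *
print(get_obs()['opening'],get_obs()['torque'],get_obs()['wrist_force'])
both('k.png',[.613,-.26,.12],7)
```

```text
-4.9168337491350385e-05 [-0.02236162 -0.01332898 -0.02343778] [ 1.36805554 -0.13920492 -0.27120638]
```

View pics/k.png

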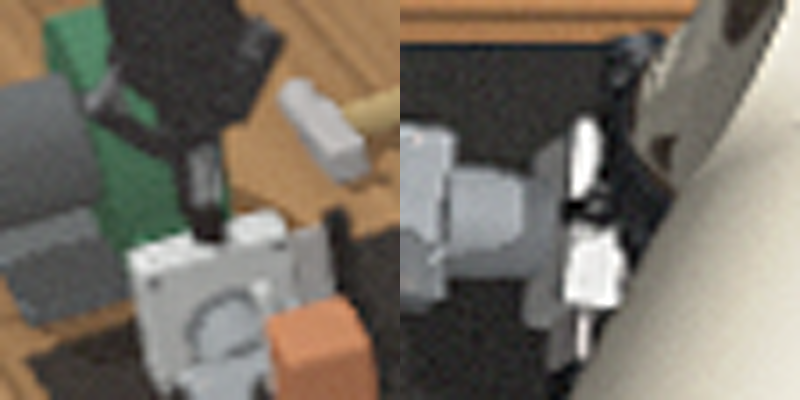

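Run:
```python
from h import *
np.set_printoptions(precision=3,suppress=True)
for c in ('scene','top'):
    p,d=snap(c); X=cloud(c,d)
    m=(np.hypot(X[...,0]-.613,X[...,1]+.26)<.05)&(X[...,2]>.097)&(X[...,2]<.16)
    for v,u in zip(*np.nonzero(m)): print(c[0],u,v,X[v,u],p[v,u]) if (u+v)%2 else 0
```

```text
s 195 140 [ 0.599 -0.253  0.157] [129 105  74]
s 188 141 [ 0.627 -0.259  0.158] [52 46 45]
s 192 141 [ 0.613 -0.251  0.158] [100 101 100]
s 194 141 [ 0.605 -0.25   0.156] [74 79 81]
s 189 142 [ 0.625 -0.255  0.155] [46 43 47]
s 191 142 [ 0.618 -0.251  0.155] [115 118 117]
s 193 142 [ 0.612 -0.241  0.159] [88 89 88]
s 195 142 [ 0.597 -0.264  0.138] [108  88  65]
s 188 143 [ 0.628 -0.26   0.148] [58 66 59]
s 190 143 [ 0.622 -0.252  0.151] [70 70 69]
s 192 143 [ 0.615 -0.247  0.151] [113 115 112]
s 194 143 [ 0.605 -0.254  0.142] [111 111 114]
s 189 144 [ 0.623 -0.264  0.139] [53 52 48]
s 191 144 [ 0.618 -0.254  0.143] [105 107 105]
s 193 144 [ 0.61  -0.253  0.14 ] [ 99  99 100]
s 195 144 [ 0.6   -0.256  0.134] [79 72 53]
s 190 145 [ 0.624 -0.25   0.143] [51 52 52]
s 192 145 [ 0.62  -0.238  0.149] [121 122 119]
s 194 145 [ 0.606 -0.253  0.134] [103 112 109]
s 189 146 [ 0.62  -0.278  0.118] [52 49 45]
s 191 146 [ 0.62  -0.253  0.134] [94 97 95]
s 193 146 [ 0.613 -0.249  0.134] [106 104 104]
s 190 147 [ 0.619 -0.27   0.117] [46 43 43]
s 192 147 [ 0.619 -0.243  0.135] [122 124 122]
s 194 14
[... 805 characters left out ...]
241  0.127] [19 20 16]
t 348 157 [ 0.612 -0.247  0.127] [ 8 13  6]
t 350 157 [ 0.608 -0.248  0.151] [ 99 100  97]
t 345 158 [ 0.611 -0.24   0.115] [63 63 65]
t 347 158 [ 0.61  -0.245  0.122] [27 27 29]
t 346 159 [ 0.607 -0.242  0.12 ] [20 15 15]
t 348 159 [ 0.605 -0.247  0.127] [48 47 47]
t 350 159 [ 0.604 -0.253  0.132] [42 42 42]
t 345 160 [ 0.604 -0.24   0.112] [86 81 80]
t 347 160 [ 0.605 -0.249  0.107] [133 133 131]
t 349 160 [ 0.605 -0.256  0.106] [113 110 110]
t 351 160 [ 0.598 -0.252  0.149] [50 49 48]
t 353 160 [ 0.6   -0.261  0.139] [63 65 66]
t 350 161 [ 0.604 -0.262  0.097] [141 137 139]
t 347 166 [ 0.586 -0.251  0.098] [241 240 238]
t 351 168 [ 0.579 -0.265  0.097] [235 235 232]
```

Call:
servo_tool(moves=[[[0, 0, 0], [0, 0, 0], 0], [[0, 0, -6], [0, 0, 0], 0], [[0, 0, -6], [0, 0, 0], 0], [[0, 0, 0], [0, 0, 0], 0]])

```text
time: 30.65
ee_pos: [0.6132, -0.2604, 0.101]
tcp_rot: [179.8, 0.0, 110.6]
wrist_force: [0.1, -0.0, 0.4]
opening: -0.0002
grasp_force: 0.0
```

Run:
```python
from h import *
np.set_printoptions(precision=3,suppress=True)
o=get_obs();print(o['opening'],o['torque'],o['wrist_force'],o['grasp_force'])
p,d=snap('scene'); X=cloud('scene',d)
m=(np.hypot(X[...,0]-.613,X[...,1]+.26)<.05)&(X[...,2]>.1)&(X[...,2]<.13)
print(X[m]); both('k2.png',[.613,-.26,.12],10)
```

```text
-0.00022525804502239566 [ 0.03   0.007 -0.001] [ 0.127 -0.023  0.367] 0.0
[[ 0.619 -0.282  0.114]
 [ 0.621 -0.26   0.13 ]
 [ 0.621 -0.277  0.113]
 [ 0.62  -0.268  0.119]
 [ 0.619 -0.257  0.126]
 [ 0.617 -0.251  0.129]
 [ 0.613 -0.251  0.127]
 [ 0.608 -0.252  0.125]
 [ 0.62  -0.282  0.104]
 [ 0.62  -0.269  0.113]
 [ 0.617 -0.267  0.113]
 [ 0.618 -0.25   0.125]
 [ 0.615 -0.245  0.127]
 [ 0.607 -0.258  0.115]
 [ 0.607 -0.244  0.125]
 [ 0.618 -0.265  0.109]
 [ 0.618 -0.253  0.118]
 [ 0.617 -0.24   0.126]
 [ 0.612 -0.244  0.121]
 [ 0.609 -0.239  0.123]
 [ 0.619 -0.263  0.106]
 [ 0.616 -0.259  0.108]
 [ 0.616 -0.246  0.117]
 [ 0.613 -0.244  0.117]
 [ 0.609 -0.242  0.116]
 [ 0.623 -0.252  0.11 ]
 [ 0.616 -0.249  0.109]
 [ 0.611 -0.251  0.106]
 [ 0.61  -0.241  0.112]
 [ 0.62  -0.251  0.104]
 [ 0.616 -0.252  0.102]
 [ 0.615 -0.241  0.109]
 [ 0.609 -0.245  0.104]
 [ 0.607 -0.239  0.107]]
```

View pics/k2.png

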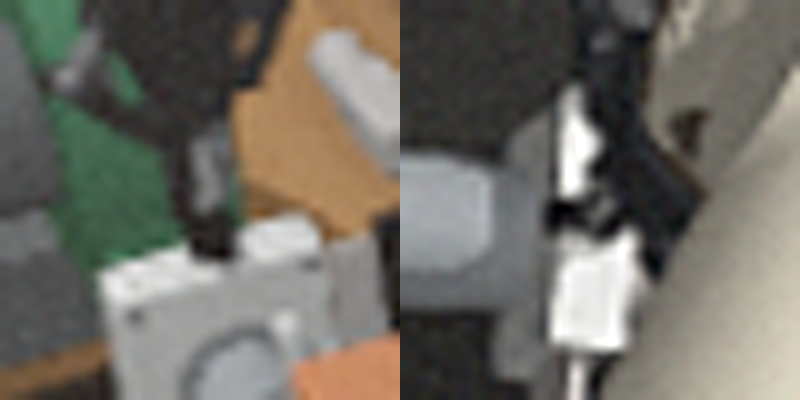

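Call:
servo_tool(moves=[[[0, 0, 0], [0, 0, -0.02], 0], [[0, 0, 0], [0, 0, -0.03], 0], [[0, 0, 0], [0, 0, 0], 0], [[0, 0, 0], [0, 0, 0], 0]])

```text
time: 31.2
ee_pos: [0.6135, -0.2606, 0.1516]
tcp_rot: [179.8, 0.1, 110.4]
wrist_force: [-0.6, -0.4, -0.8]
opening: -0.0001
grasp_force: 0.0
```

Run:
```python
from h import *
np.set_printoptions(precision=3,suppress=True)
o=get_obs();print(o['ee_pos'],o['opening'])
p,d=snap('scene'); X=cloud('scene',d)
m=(np.hypot(X[...,0]-.613,X[...,1]+.26)<.03)&(X[...,2]>.1)&(X[...,2]<.2)
P=X[m]; P=P[P[:,2].argsort()]; print(P[::2])
both('k3.png',[.613,-.26,.14],7)
```

```text
[ 0.614 -0.261  0.152] -0.0001151216368688951
[[ 0.618 -0.277  0.101]
 [ 0.605 -0.245  0.102]
 [ 0.622 -0.257  0.106]
 [ 0.62  -0.282  0.109]
 [ 0.616 -0.248  0.11 ]
 [ 0.617 -0.255  0.111]
 [ 0.614 -0.243  0.112]
 [ 0.609 -0.243  0.115]
 [ 0.618 -0.272  0.115]
 [ 0.62  -0.279  0.117]
 [ 0.607 -0.247  0.118]
 [ 0.616 -0.266  0.119]
 [ 0.606 -0.248  0.122]
 [ 0.617 -0.282  0.124]
 [ 0.608 -0.253  0.124]
 [ 0.617 -0.273  0.125]
 [ 0.612 -0.253  0.126]
 [ 0.616 -0.254  0.127]
 [ 0.615 -0.276  0.128]
 [ 0.61  -0.256  0.128]
 [ 0.612 -0.271  0.129]
 [ 0.612 -0.261  0.131]
 [ 0.605 -0.252  0.18 ]
 [ 0.617 -0.254  0.183]
 [ 0.611 -0.247  0.185]
 [ 0.626 -0.261  0.187]
 [ 0.617 -0.252  0.189]
 [ 0.625 -0.264  0.189]
 [ 0.624 -0.245  0.191]
 [ 0.626 -0.25   0.194]
 [ 0.62  -0.251  0.196]
 [ 0.614 -0.245  0.197]
 [ 0.616 -0.251  0.199]
 [ 0.613 -0.248  0.2  ]
 [ 0.603 -0.25   0.2  ]]
```

View pics/k3.png

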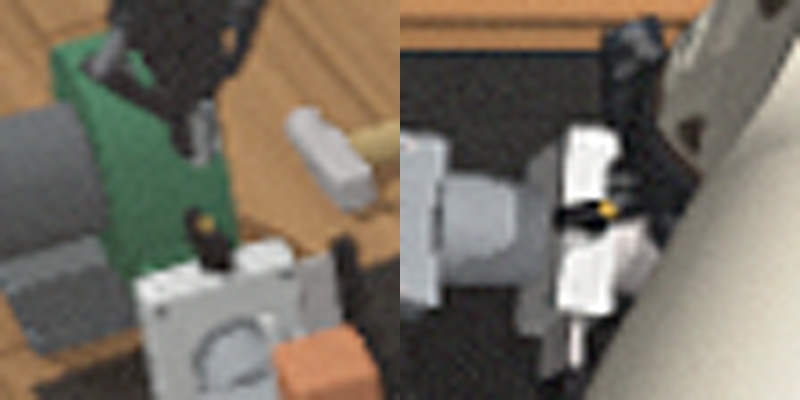

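The fingertips show at z≈0.180 while the reported TCP is 0.152. So the visible finger ends sit about 28 mm behind the reported TCP, and the fingers closed above the bar. I'll go lower, in small steps while watching the force.

Call:
servo_tool(moves=[[[0, 0, 6], [0, 0, 0], 40], [[0, 0, 6], [0, 0, 0], 40], [[0, 0, 0], [0, 0, 0], 40], [[0, 0, 0], [0, 0, 0.025], 40], [[0, 0, 0], [0, 0, 0.02], 40], [[0, 0, 0], [0, 0, 0.01], 40], [[0, 0, 0], [0, 0, 0.01], 40], [[0, 0, 0], [0, 0, 0.004], 40], [[0, 0, 0], [0, 0, 0], 40]])

```text
time: 32.25
ee_pos: [0.6132, -0.2603, 0.0818]
tcp_rot: [179.9, -0.0, 98.6]
wrist_force: [-0.9, 0.3, 0.0]
opening: 0.0342
grasp_force: 0.0
```

Call:
servo_tool(moves=[[[0, 0, 0], [0, 0, 0.002], 40], [[0, 0, 0], [0, 0, 0.002], 40], [[0, 0, 0], [0, 0, 0], 0], [[0, 0, 0], [0, 0, 0], 0], [[0, 0, 0], [0, 0, 0], 0], [[0, 0, 0], [0, 0, 0], 0]])

```text
time: 32.85
ee_pos: [0.6128, -0.2605, 0.0784]
tcp_rot: [179.9, -0.0, 98.5]
wrist_force: [-5.9, 0.4, 4.6]
opening: 0.0098
grasp_force: 49.8
```

Call:
servo_tool(moves=[[[0, 0, -6], [0, 0, 0], 0], [[0, 0, -6], [0, 0, 0], 0], [[0, 0, -6], [0, 0, 0], 0], [[0, 0, -6], [0, 0, 0], 0], [[0, 0, 0], [0, 0, 0], 0]])

```text
time: 33.35
ee_pos: [0.6111, -0.2611, 0.0784]
tcp_rot: [-179.9, -0.0, 122.7]
wrist_force: [-14.6, -2.9, 7.2]
opening: 0.0099
grasp_force: 50.3
```

```bash
python3 -c "
from workcell import *
o=get_obs();print(o['torque'],o['wrist_force'],o['q'])"
```

```text
[-0.42616049  2.80948453  0.0406579 ] [-14.64729885  -2.88623161   7.1907541 ] [-2.31118626e+01  2.02367034e+01  1.40067763e+01  8.38206518e+01
 -4.27611072e-02  3.42193105e+01]
```

Call:
servo_tool(moves=[[[0, 0, 0], [0.0008, -0.003, 0], 0], [[0, 0, -6], [0, 0, 0], 0], [[0, 0, -6], [0, 0, 0], 0], [[0, 0, -6], [0, 0, 0], 0], [[0, 0, 0], [0, 0, 0], 0]])

```text
time: 33.85
ee_pos: [0.61, -0.262, 0.0784]
tcp_rot: [179.9, 0.1, 140.7]
wrist_force: [-3.6, -3.3, 3.6]
opening: 0.0098
grasp_force: 50.2
```

```bash
python3 -c "
from workcell import *
o=get_obs();print(o['torque'],o['wrist_force'],o['q'])"
```

```text
[-0.5347351   1.01972942  0.11987838] [-3.59157075 -3.30363494  3.61573815] [-2.32568065e+01  1.99266614e+01  1.36101270e+01  8.35419188e+01
  2.39998910e-02  1.60425402e+01]
```

Call:
servo_tool(moves=[[[0, 0, -6], [0, -0.001, 0], 0], [[0, 0, -6], [0, 0, 0], 0], [[0, 0, -6], [0, 0, 0], 0], [[0, 0, -6], [0, 0, 0], 0], [[0, 0, -6], [0, 0, 0], 0], [[0, 0, -3], [0, 0, 0], 0], [[0, 0, 0], [0, 0, 0], 0]])

```text
time: 34.55
ee_pos: [0.609, -0.2643, 0.0783]
tcp_rot: [-179.8, 0.1, 173.5]
wrist_force: [-6.5, -10.5, 3.8]
opening: 0.0099
grasp_force: 50.2
```

```bash
python3 -c "
from workcell import *
o=get_obs();print(o['torque'],o['wrist_force'],o['q'],o['tcp_rot'])"
```

```text
[-1.82028229  1.32279505  0.08527468] [ -6.45229608 -10.50098127   3.77790343] [-23.40720944  19.89247009  13.56578133  83.50502706  -0.11338634
 -16.94113724] [-1.79842498e+02  1.27941927e-01  1.73533937e+02]
```

Call:
servo_tool(moves=[[[0, 0, -2], [0.001, -0.002, 0], 0], [[0, 0, -2], [0, 0, 0], 0], [[0, 0, 0], [0, 0, 0], 0]])

```text
time: 34.85
ee_pos: [0.609, -0.2645, 0.0784]
tcp_rot: [180.0, 0.2, 177.5]
wrist_force: [1.3, -2.1, 2.0]
opening: 0.01
grasp_force: 55.1
```

```bash
python3 -c "
from workcell import *
o=get_obs();print(o['torque'],o['wrist_force'],o['q'],o['tcp_rot'])"
```

```text
[-0.45544437  0.0387832  -0.84838755] [ 1.30866569 -2.11749605  1.98655435] [-23.51613226  19.84446795  13.50767201  83.45042552   0.08588347
 -20.99616544] [179.99605891   0.22942344 177.48018476]
```

Stop reached (torque −0.85 N m), so the clamp is fully free. Next I release, lift and go to the gate handle.

Call:
servo_tool(moves=[[[0, 0, 1], [0, 0, 0], 40], [[0, 0, 0.5], [0, 0, 0], 40], [[0, 0, 0], [0, 0, 0], 40], [[0, 0, 0], [0, 0, 0], 40], [[0, 0, 0], [0, 0, -0.03], 40], [[0, 0, 0], [0, 0, -0.03], 40], [[0, 0, 0], [0.035, 0.003, 0], 40], [[0, 0, 0], [0.039, 0.003, 0], 40], [[0, 0, 0], [0, 0, 0], 40], [[0, 0, 0], [0, 0, 0], 40]])

```text
time: 35.85
ee_pos: [0.5347, -0.2529, 0.1383]
tcp_rot: [180.0, 0.2, 176.0]
wrist_force: [-0.7, 1.0, 0.6]
opening: 0.034
grasp_force: 0.0
```

Run:
```python
from h import *
np.set_printoptions(precision=4,suppress=True)
plan(('turn',down(175.6,0)),('to',[.5345,-.256,.0547]))
for c in ('scene','top'):
    p,d=snap(c); X=cloud(c,d)
    m=(abs(X[...,0]-.535)<.02)&(abs(X[...,1]+.255)<.02)&(X[...,2]>.05)&(X[...,2]<.1)
    P=X[m]; print(c,m.sum(),P.mean(0) if m.any() else '',P.min(0),P.max(0))
    m=(X[...,2]>.108)&(X[...,2]<.14)&(X[...,0]>.57)&(X[...,0]<.66)&(X[...,1]>-.31)&(X[...,1]<-.2)
    if m.sum()>5: print('knob',m.sum(),X[m].mean(0),cv2.minAreaRect(X[m][:,:2].astype(np.float32)))
    print([(round(r['score'],2),w(c,r['xyz'])) for r in mark_of('gate_grip',c)][:1])
```

```text
q [-25.4   9.6   7.8  88.    0.1 -21.4]
turn 1 x [0.04 0.2  0.41]
shift total [-0.0001 -0.0031  0.1023] 3 x [-0.     -0.001   0.0341]
scene 50 [ 0.5394 -0.2538  0.0696] [ 0.5243 -0.2619  0.0507] [ 0.5546 -0.2444  0.0883]
knob 49 [ 0.6148 -0.2596  0.1197] ((0.6134714484214783, -0.2591586112976074), (0.01646438241004944, 0.042246051132678986), 87.25833129882812)
[(0.68, array([ 0.5379, -0.2565,  0.0692]))]
top 24 [ 0.5314 -0.253   0.0735] [ 0.5254 -0.2597  0.0538] [ 0.5411 -0.2489  0.0863]
knob 51 [ 0.6114 -0.2608  0.1221] ((0.6123093962669373, -0.26125288009643555), (0.01105527300387621, 0.04284147545695305), 85.37252807617188)
[(0.37, array([ 0.5347, -0.2554,  0.074 ]))]
```

Call:
servo_tool(moves=[[[0, 0, 0.4], [0, -0.003, 0.034], 40], [[0, 0, 0], [0, 0, 0.034], 40], [[0, 0, 0], [0, 0, 0.02], 40], [[0, 0, 0], [0, 0, 0.012], 40], [[0, 0, 0], [0, 0, 0], 40], [[0, 0, 0], [0, 0, 0], 0], [[0, 0, 0], [0, 0, 0], 0], [[0, 0, 0], [0, 0, 0], 0], [[0, 0, 0], [0, 0, 0], 0]])

```text
time: 36.95
ee_pos: [0.5355, -0.2588, 0.0392]
tcp_rot: [-179.7, 0.3, 175.5]
wrist_force: [-1.0, -14.2, -5.0]
opening: 0.0125
grasp_force: 52.1
```

Call:
servo_tool(moves=[[[0, 0, 0], [0, -0.003, 0], 0], [[0, 0, 0], [0.01, 0, 0], 0], [[0, 0, 0], [0.01, 0, 0], 0], [[0, 0, 0], [0.01, 0, 0], 0], [[0, 0, 0], [0.01, 0, 0], 0], [[0, 0, 0], [0.01, 0, 0], 0], [[0, 0, 0], [0, 0, 0], 0]])

```text
time: 37.65
ee_pos: [0.4836, -0.2549, 0.039]
tcp_rot: [180.0, 0.2, 175.6]
wrist_force: [-3.1, 2.8, 8.9]
opening: 0.0128
grasp_force: 54.0
```

Call:
servo_tool(moves=[[[0, 0, 0], [0.005, 0, 0], 0], [[0, 0, 0], [0.004, 0, 0], 0], [[0, 0, 0], [0.003, 0, 0], 0], [[0, 0, 0], [0, 0, 0], 0]])

```text
time: 38.05
ee_pos: [0.477, -0.2543, 0.0392]
tcp_rot: [180.0, 0.7, 175.7]
wrist_force: [24.3, 0.9, -4.9]
opening: 0.0126
grasp_force: 52.2
```

Call:
servo_tool(moves=[[[0, 0, 0], [0, 0, 0], 40], [[0, 0, 0], [0, 0, 0], 40], [[0, 0, 0], [0, 0, 0], 40], [[0, 0, 0], [0, 0, -0.02], 40], [[0, 0, 0], [0, 0, -0.04], 40], [[0, 0, 0], [0, 0, -0.04], 40], [[0, 0, 0], [0, 0, -0.01], 40], [[0, 0, 0], [0, 0, 0], 40], [[0, 0, 0], [0, 0, 0], 40]])

```text
time: 38.95
ee_pos: [0.4721, -0.254, 0.1464]
tcp_rot: [179.9, 0.1, 175.6]
wrist_force: [0.3, 1.0, -0.6]
opening: 0.0341
grasp_force: 0.0
```

Run:
```python
from h import *
np.set_printoptions(precision=4,suppress=True)
plan(('turn',down(175.6,0)),('to',[.609,-.2635,.155]),('to',[.609,-.2635,.0977]))
P=[]
for c in ('scene','top'):
  for i in range(3):
    camera(c); P+=[(c,round(r['score'],2),w(c,r['xyz'])) for r in mark_of('gate_grip',c)][:1]
for x in P: print(x, 'x_d', (x[2][:2]-np.array([.633,-.0075]))@np.array([.997,-.0775]))
```

```text
q [-28.3   2.2   0.7  88.4   0.1 -24. ]
turn 1 x [0.08 0.06 0.02]
shift total [-0.1372  0.0011  0.0101] 4 x [-0.0343  0.0003  0.0025]
shift total [ 0.     -0.      0.0573] 2 x [ 0.     -0.      0.0287]
('scene', 0.53, array([ 0.4747, -0.2532,  0.0706])) x_d -0.13877177967666823
('scene', 0.55, array([ 0.4764, -0.2543,  0.0748])) x_d -0.13698638528474147
('scene', 0.64, array([ 0.4777, -0.2526,  0.0717])) x_d -0.1358323941973878
('top', 0.46, array([ 0.4789, -0.2532,  0.0704])) x_d -0.13455561871246277
('top', 0.65, array([0.7568, 0.2667, 0.0043])) x_d 0.10221759942544131
('top', 0.65, array([ 0.4752, -0.254 ,  0.0737])) x_d -0.13818670429710733
```

Call:
servo_tool(moves=[[[0, 0, 0], [-0.0343, 0.0003, 0], 40], [[0, 0, 0], [-0.0343, 0.0003, 0], 40], [[0, 0, 0], [-0.0343, 0.0003, 0], 40], [[0, 0, 0], [-0.0343, 0.0003, 0], 40], [[0, 0, 0], [0, 0, 0], 40], [[0, 0, 0], [0, 0, 0.03], 40], [[0, 0, 0], [0, 0, 0.025], 40], [[0, 0, 0], [0, 0, 0.013], 40], [[0, 0, 0], [0, 0, 0], 40]])

```text
time: 40.45
ee_pos: [0.6084, -0.263, 0.0782]
tcp_rot: [179.9, -0.0, 175.6]
wrist_force: [0.0, 0.1, 0.6]
opening: 0.0341
grasp_force: 0.0
```

Call:
servo_tool(moves=[[[0, 0, 0], [0, 0, 0], 0], [[0, 0, 0], [0, 0, 0], 0], [[0, 0, 0], [0, 0, 0], 0], [[0, 0, 0], [0, 0, 0], 0], [[0, 0, 0], [0, 0, 0], 0]])

```text
time: 40.95
ee_pos: [0.6101, -0.2645, 0.082]
tcp_rot: [-179.9, 0.3, 175.6]
wrist_force: [-3.0, -6.1, 3.6]
opening: 0.0096
grasp_force: 52.2
```

Call:
servo_tool(moves=[[[0, 0, 6], [0, -0.001, 0], 0], [[0, 0, 6], [0, 0, 0], 0], [[0, 0, 6], [0, 0, 0], 0], [[0, 0, 6], [0, 0, 0], 0], [[0, 0, 6], [0, 0, 0], 0], [[0, 0, 6], [0, 0, 0], 0], [[0, 0, 0], [0, 0, 0], 0]])

```text
time: 41.65
ee_pos: [0.611, -0.2627, 0.082]
tcp_rot: [179.6, 0.2, 139.5]
wrist_force: [2.0, 7.4, 4.9]
opening: 0.0096
grasp_force: 52.3
```

```bash
python3 -c "
from workcell import *
o=get_obs();print(o['torque'],o['wrist_force'],o['tcp_rot'])"
```

```text
[ 1.53264421 -0.2883183  -0.05533913] [2.03659526 7.39000536 4.9414184 ] [1.79643782e+02 1.60008600e-01 1.39504642e+02]
```

Call:
servo_tool(moves=[[[0, 0, 6], [0.001, 0.0011, 0], 0], [[0, 0, 6], [0, 0, 0], 0], [[0, 0, 6], [0, 0, 0], 0], [[0, 0, 6], [0, 0, 0], 0], [[0, 0, 6], [0, 0, 0], 0], [[0, 0, 6], [0, 0, 0], 0], [[0, 0, 6], [0, 0, 0], 0], [[0, 0, 0], [0, 0, 0], 0]])

```text
time: 42.45
ee_pos: [0.6131, -0.2616, 0.082]
tcp_rot: [179.4, -0.0, 97.5]
wrist_force: [12.3, 5.0, -0.3]
opening: 0.0097
grasp_force: 51.7
```

```bash
python3 -c "
from workcell import *
o=get_obs();print(o['torque'],o['wrist_force'],o['tcp_rot'])"
```

```text
[ 1.06210101 -2.53064119 -0.07649598] [12.26931971  4.97942091 -0.26811562] [ 1.79408918e+02 -3.53834427e-02  9.75318068e+01]
```

Call:
servo_tool(moves=[[[0, 0, 2], [0.001, 0.002, 0], 0], [[0, 0, 2], [0, 0, 0], 0], [[0, 0, 2], [0, 0, 0], 0], [[0, 0, 1.5], [0, 0, 0], 0], [[0, 0, 0], [0, 0, 0], 0]])

```text
time: 42.95
ee_pos: [0.6135, -0.2616, 0.082]
tcp_rot: [179.6, -0.0, 90.1]
wrist_force: [6.8, 0.7, 1.7]
opening: 0.0096
grasp_force: 51.9
```

```bash
python3 -c "
from workcell import *
o=get_obs();print(o['torque'],o['wrist_force'],o['tcp_rot'])"
```

```text
[-0.03481542 -1.22267134 -0.01347316] [6.82330841 0.73745032 1.65227491] [ 1.79560366e+02 -1.90472506e-03  9.01179861e+01]
```

Call:
servo_tool(moves=[[[0, 0, 1], [0, 0, 0], 0], [[0, 0, 1], [0, 0, 0], 0], [[0, 0, 1], [0, 0, 0], 0], [[0, 0, 0], [0, 0, 0], 0]])

```text
time: 43.35
ee_pos: [0.6136, -0.2616, 0.0821]
tcp_rot: [179.6, -0.0, 87.2]
wrist_force: [5.4, -0.9, 2.2]
opening: 0.0098
grasp_force: 58.3
```

```bash
python3 -c "
from workcell import *
o=get_obs();print(o['torque'],o['wrist_force'],o['tcp_rot'])"
```

```text
[-0.1752147  -1.16369823  0.99333305] [ 5.39159509 -0.8873829   2.18830028] [ 1.79559860e+02 -7.80429198e-03  8.72166852e+01]
```

Call:
servo_tool(moves=[[[0, 0, 0], [0, 0, 0], 40], [[0, 0, 0], [0, 0, 0], 40], [[0, 0, 0], [0, 0, 0], 40], [[0, 0, 0], [0, 0, -0.02], 40], [[0, 0, 0], [0, 0, -0.04], 40], [[0, 0, 0], [0.02, -0.04, -0.04], 40], [[0, 0, 0], [0.02, -0.045, -0.02], 40], [[0, 0, 0], [0.02, -0.045, 0], 40], [[0, 0, 0], [0.02, -0.045, 0], 40], [[0, 0, 0], [0, -0.045, 0], 40], [[0, 0, 0], [0, 0, 0], 40]])

```text
time: 44.45
ee_pos: [0.4006, -0.1748, 0.1929]
tcp_rot: [179.8, -0.0, 87.1]
wrist_force: [1.9, -0.7, 0.8]
opening: 0.0341
grasp_force: 0.0
```

Run:
```python
from h import *
np.set_printoptions(precision=4,suppress=True)
x=np.array([0,0,-1.])
for o,y in (([.6445,.1335,.147],[-.5,.866,0]),([.6287,-.0556,.147],[.0872,.996,0])):
    y=np.array(y); fitheld(np.array(o),Rn.from_matrix(np.stack([x,y,np.cross(x,y)],1)))
for c in ('scene','top'):
    p,d=snap(c); X=cloud(c,d)
    m=(X[...,2]>.108)&(X[...,2]<.14)&(X[...,0]>.57)&(X[...,0]<.66)&(X[...,1]>-.31)&(X[...,1]<-.2)
    print(c,'knob',m.sum(),cv2.minAreaRect(X[m][:,:2].astype(np.float32)))
    print([w(c,r['xyz']) for r in mark_of('gate_grip',c)][:1])
    if c=='top': a=p
    else: b=p
    flaskfit(c)
cv2.imwrite('pics/z.png',cv2.resize(np.vstack([cv2.resize(a[100:292,:],(800,300)),cv2.resize(b[80:350,60:420],(800,300))]),(800,600))[:,:,::-1])
```

```text
n [343, 217] res 0.0013 origin [0.6455 0.1319 0.148 ] axis [-0.0038  0.004  -1.    ] mouth [0.6452 0.1322 0.068 ]
scene offset [-0.0002 -0.0001 -0.    ]
top offset [0.0007 0.0005 0.0001]
n [282, 218] res 0.0012 origin [ 0.6282 -0.0555  0.148 ] axis [-0.0064 -0.0096 -0.9999] mouth [ 0.6277 -0.0563  0.068 ]
scene offset [-0.0002  0.0001  0.0002]
top offset [ 0.0001 -0.0012 -0.0002]
scene knob 32 ((0.6128298044204712, -0.2589818239212036), (0.011356783099472523, 0.04422149062156677), 3.376279592514038)
[]
scene [223.  31.] 82 [-0.0743 -1.3808  0.0374] zmax 0.05343967683254048 rect -0.08076983690261841 -1.3963533639907837 0.1018931046128273 0.05740705877542496 64.25159454345703
top knob 52 ((0.611465573310852, -0.2619651257991791), (0.04238063097000122, 0.010651972144842148), 89.22870635986328)
[array([ 0.4782, -0.2504,  0.0731])]
```

View pics/z.png

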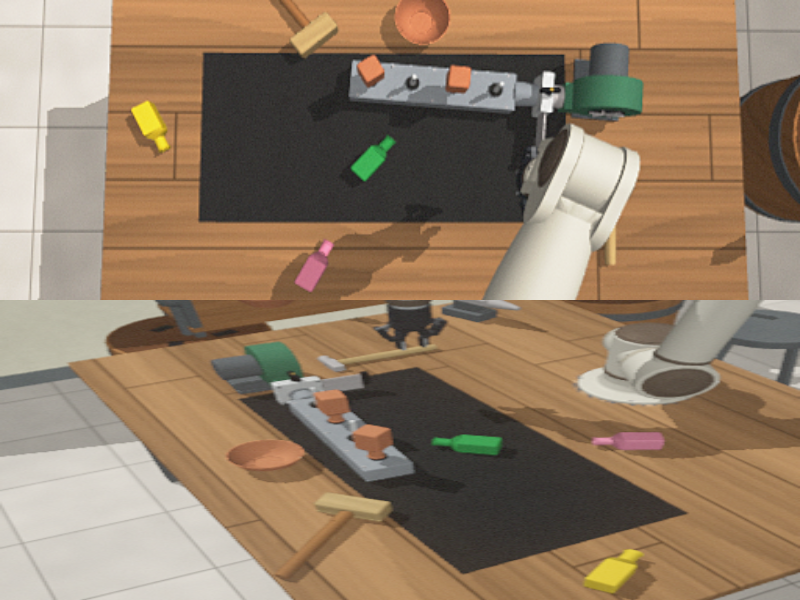

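Both copper flasks are seated on pegs 3 and 1, at (372,70) and (459,78) in the upper picture, and no other copper flask is left on the bench. The gate is out, the knob bar lies across the housing at its tight stop, and the gripper is clear.

```bash
python3 -c "
from workcell import *
print(job_done())"
```

```text
the job is handed in; nothing more can be done
None
```

I put both copper flasks upside down on pegs 3 and 1, down on their collars. Then I turned the clamp knob fully off to its stop, pulled the gate out to its end stop, turned the knob clockwise to its tight stop and handed the job in at about 45 s.

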